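# Make up the filtering and the weighing kit for the chemistry class

## Robot

A 6-joint arm with a two-finger parallel gripper is mounted at the origin on the work surface. World frame = base frame: x ahead of the robot, y to its left, z up, the work surface at z = 0. Lengths are in m, angles in rad, forces in N, time in s.
With the tool pointing down it reaches from about 0.375 to 0.75 m from the base axis. Payload 9 kg.
Tool frame: the origin (TCP) lies at the very end of the fingers, on their centre line; the grasp point (between the pads) lies 19 mm behind it (bot.pinch_z is the distance from the TCP to the grasp point, in m); z points along the fingers, y is the direction in which the jaws open and shut (so a half turn about z gives the same grasp; the last joint's range is limited). The gripper opens to 85 mm and grips with 20 to 120 N. Pads are 22 mm wide; open, the fingers measure 114 mm over their backs; the gripper's body (76 mm by 85 mm) begins 54 mm behind the grasp point. The pads swing forward as they close: fully open they stand 13 mm farther back than shut.
Start: joints at [1.083, 0.104, 0.097, 1.564, 0, 1.353], TCP at [0.16, 0.578, 0.231] pointing down, gripper open.
Joint ranges: [-2.99, 2.99], [-0.84, 1.86], [-1.1, 1.16], [-1.84, 2.11], [-1.51, 1.56], [-3.14, 3.14]. Speed limits (rad/s): [2.22, 2.22, 2.57, 3.14, 3.14, 3.14].

## Interface

Orientations are given as a rotation vector (axis times angle).
In Python, from rig import bot, capture, get_calibration gives the robot as it stands.
- The arm moves only by the tool step_arm, never from a script. Its argument "moves" is a list of rows, each a list of 3 entries, a list of its own where there are three numbers: the shift along the tool's x, y, z in cm, then the turn about the tool's z in rad, then the closure in counts, from 0 (fully open) to 255 (shut). In form: [[[dx, dy, dz], turn, gripper], ...]. A call has 1 to 20 rows; each row shifts and turns the pose as measured when the row begins, along the tool's axes as they then stand; what a row does not reach is not made up. A row lasts 1/10 s, in which the tool goes at most 50 mm and 8.59 degrees, less where a joint would pass 70% of its speed; a pose out of reach is approached as far as the arm can. A call is refused whole if a number of a shift passes 5 or a number of a turn 0.15, either way. A call with a gripper value outside its range is refused whole. The fingers move at their own pace and stop on an object; "squeeze" is the grip in N (left out, the last holds). Time passes only in rows, so rows that do not move let the fingers close. It gives the time, the measured TCP pose, the force and the opening at its end, in the units of the state.
- bot.get_state(): the state, without advancing time (a new reading comes with each control period).
- capture(name): name is "scene" or "top"; returns (picture, depth): 384x512x3 uint8, blue, green, red; 384x512 float32, m along the optical axis (not along the pixel's ray), 0 where there is no reading.
- get_calibration(name): a dict with "fx", "fy", "cx", "cy" (pixels), "k1" (the pictures are not rectified: a ray, as slopes to the right and down, at radius r is drawn at 1 + k1 r^2 times it, then the intrinsics apply), "position" and "attitude" of the camera in the world. Camera axes: x right, y up, looking along -z (the intrinsics and any distortion apply to the point x, -y, -z); pixel columns grow to the right and rows downward; lengths in m; the calibration is good to about 2 mm. A picture is of the moment at which its call begins. get_calibration takes no time and is no camera call.
- bot.job_done(): hands the job in, once; it reports no verdict.
The state is a dict: "time": time; "joint_positions": joint angles; "qvel": joint speeds; "effort": joint torques, N m; "eef_pos": TCP position; "orientation": TCP orientation; "ft_force": force on the tool from outside, world axes, zero at the start; "wrist_torque": the same for the moment, N m; "finger_gap": opening from 0.0 (shut) to 1.0 (fully open).
Only numpy, scipy, OpenCV 4.12 (cv2) and the standard library are available. Lean on these libraries where they do the work, as an engineer would, in place of code of your own. Each camera call takes 0.05 s, during which the arm holds its last target. There are 200 camera calls.

## Task

Make up two kits for the chemistry class. In the three-cell tray stand, counted from the end with the grip tab, the large rubber stopper, the brown bottle and the upside-down funnel; in the two-cell tray stand the large brass weight in the cell at the tab end and the crucible in the other. Everything stands upright on the floor of its cell just as it stood on the table, set down gently and not dropped; the small stopper and the small weight stay where they are.

Things in the scene. Friction and masses are not known exactly. Their poses are not given: they have to be found in the camera images.
- tray_three: grey plastic tray with three square cells in a row, 244 x 84 mm, fixed to the table. A low black grip tab (28 x 50 mm) sticks out at one end. Origin: centre of the underside, on the table; x runs along the row, away from the tab (the tab is at the -x end), z up. Cells are 76 x 76 mm inside, floor 4 mm above the table, walls 4 mm thick and only 12 mm high over the table (8 mm above the cell floor). Cell centres at x = -80 mm (tab end), 0 (middle) and +80 mm (far end), y = 0.
- tray_two: grey plastic tray with two square cells in a row, 164 x 84 mm, fixed to the table, made like the three-cell tray: black grip tab at the -x end, cells 76 x 76 mm inside, floor 4 mm above the table, walls 4 mm thick and 12 mm high over the table. Origin: centre of the underside; x along the row, away from the tab, z up. Cell centres at x = -40 mm (tab end) and +40 mm, y = 0.
- funnel_mid (a point): white plastic funnel standing upside down on its wide mouth, 88 mm high over all: cone 58 mm in diameter at the bottom narrowing to 17 mm at 42 mm height, then a straight upright stem 12 mm in diameter from 42 to 88 mm. Grip it by the stem. This point is on its axis, half-way up; z along its axis, up as it stands (44 mm above its foot, at the lower end of the stem). About 35 g.
- bottle_mid (a point): brown glass reagent bottle with a black cap, 74 mm high: body 46 mm in diameter up to 52 mm, shoulder, then a cap 37 mm in diameter from 55.5 mm to the top. This point is on its axis, half-way up; z along its axis, up as it stands (37 mm above its foot). About 130 g.
- crucible_mid (a point): white porcelain crucible, an open cup 46 mm high, 50 mm in diameter at the rim, 47 mm at 18 mm height, 34 mm at the foot. Can be gripped round the outside near the rim. This point is on its axis, half-way up; z along its axis, up as it stands (23 mm above its foot). About 60 g.
- stopper_big_mid (a point): the larger of two black rubber stoppers, standing on its narrow end: 46 mm high, 38 mm in diameter at the foot and 44 mm at the top. This point is on its axis, half-way up; z along its axis, up as it stands (23 mm above its foot). About 80 g.
- weight_big_mid (a point): the larger of two brass weights: cylinder 40 mm in diameter up to 46 mm, then a neck 13 mm in diameter and a knob 24 mm in diameter from 58 mm to the top at 68 mm. This point is on its axis, half-way up; z along its axis, up as it stands (34 mm above its foot). About 490 g.
- stopper_small_mid (a point): the smaller black rubber stopper, 30 mm high, 22 mm in diameter at the foot and 27 mm at the top; not needed, stays where it stands. This point is on its axis, half-way up; z along its axis, up as it stands (15 mm above its foot). About 22 g.
- weight_small_mid (a point): the smaller brass weight, 42 mm high, cylinder 26 mm in diameter with a knob; not needed, stays where it stands. This point is on its axis, half-way up; z along its axis, up as it stands (21 mm above its foot). About 120 g.
Mind the look-alikes: they are no part of the job. Leave any blue look-alike of the part that bears weight_small_mid alone.

How it is judged:
By the outcome, as a careful person would: the job done as asked, in the order asked, and still so for the second after the job is handed in, with the robot touching nothing.
It also fails if it takes over 102 s, if anything falls off the work surface, if the arm or the gripper's body presses on something with over 40 N, if the wrist force passes 120 N, or if a joint passes its speed limit or range.

## Working session

There is one attempt and no reset: what is moved stays moved. The work goes in short steps, Python scripts to look and compute and a tool call to move; the robot and the scene stay as the last step left them, time stands still between calls to the robot, and variables do not carry over. Pictures are saved under pics/ and viewed, about 12 in all and at most 16, crops included, and the job is handed in when it is done.

Besides the shell and the picture viewer there is one more tool, called after ">>>" as a command line: name --argument value ..., lists and objects as JSON in quotes. step_arm: Moves the arm, as the interface text tells. Its arguments: {"type":"object","properties":{"moves":{"type":"array","items":{"type":"array"}},"squeeze":{"type":"number"}},"required":["moves"]}

```bash
mkdir -p pics; ls; python3 - <<'E'
from rig import bot,capture,get_calibration
import cv2,numpy as np
for n in("scene","top"):
    p,d=capture(n); cv2.imwrite(f"pics/{n}0.png",p); np.save(f"pics/{n}0.npy",d)
    print(n,get_calibration(n))
print(bot.get_state(),bot.pinch_z)
E
```

```text
pics
scene {'fx': 445.05941515927594, 'fy': 445.05941515927594, 'cx': 250.73874720075344, 'cy': 194.18038693756984, 'k1': 0.04403481348837987, 'position': array([1.13979335, 0.32744593, 0.64896515]), 'attitude': array([0.49781288, 0.88810993, 1.97385838])}
top {'fx': 438.3943661294442, 'fy': 438.3943661294442, 'cx': 257.83275212323724, 'cy': 188.14408841593706, 'k1': 0.0073020400875930674, 'position': array([ 0.51768252, -0.00876144,  0.95632315]), 'attitude': array([ 0.06856654, -0.03184898, -1.59322381])}
{'time': 0.1, 'joint_positions': array([ 1.08331053e+00,  1.04639911e-01,  9.65571659e-02,  1.56388718e+00,
       -6.97842301e-06,  1.35311059e+00]), 'qvel': array([-3.99159864e-05, -9.65053007e-04,  7.00785004e-04,  8.15923871e-04,
       -1.04418105e-03,  5.93065771e-04]), 'effort': array([ 3.43133768e-03, -5.58204675e+01,  5.04722571e+01,  1.30282217e-02,
       -4.02197165e-04,  1.33369437e-05]), 'eef_pos': array([0.15976908, 0.57803694, 0.23060546]), 'orientation': array([-4.22463025e-01, -3.11265502e+00,  1.73364051e-03]), 'ft_force': array([ 0.09470674, -0.10595652, -0.22188324]), 'wrist_torque': array([-0.04305823, -0.01154391,  0.03185646]), 'finger_gap': 1.002072738164594} 0.0187
```

View pics/top0.png

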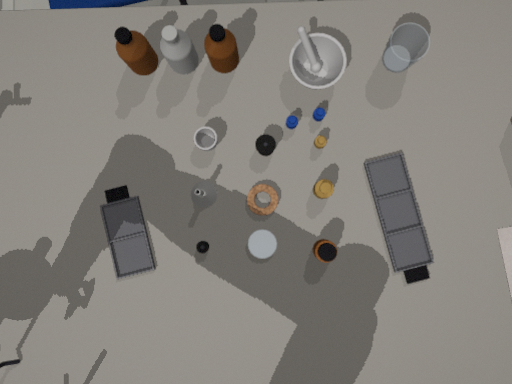

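View pics/scene0.png

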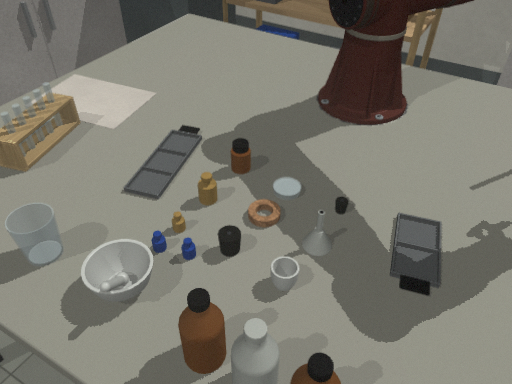

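The top view shows, with pixels:
- **Three-cell tray:** (398,210), tab at (417,274).
- **Two-cell tray:** (129,237), tab at (117,195).
- **Parts to move:** crucible (205,138), big stopper (265,145), funnel (203,195), big weight (324,188), bottle (325,250).
- **Parts to leave:** small stopper (203,247), small weight (320,142), and the blue look-alikes (292,122) and (319,114).

The stoppers are told apart by size, and so are the brass weights. The tall brown bottles at the top, (135,50) and (222,50), are far larger than 74 mm, so the short one at (325,250) is the one meant.

```bash
cat > h.py <<'E'
from rig import bot,capture,get_calibration
import cv2,numpy as np
from scipy.spatial.transform import Rotation as R
from scipy.optimize import least_squares
def rays(n,uv):
    c=get_calibration(n); K=np.array([[c['fx'],0,c['cx']],[0,c['fy'],c['cy']],[0,0,1]])
    s=cv2.undistortPoints(np.float64(uv).reshape(-1,1,2),K,np.array([c['k1'],0,0,0.])).reshape(-1,2)
    return c['position'],R.from_rotvec(c['attitude']).apply(np.c_[s[:,0],-s[:,1],-np.ones(len(s))])
def plane(n,uv,z):
    o,r=rays(n,uv); return o+r*((z-o[2])/r[:,2])[:,None]
def cloud(n,d):
    v,u=np.nonzero(d>0); o,r=rays(n,np.c_[u,v]); P=np.full(d.shape+(3,),np.nan); P[v,u]=o+r*d[v,u][:,None]; return P
def pix(n,p):
    c=get_calibration(n); q=R.from_rotvec(c['attitude']).inv().apply(np.array(p)-c['position'])
    s=np.array([q[0],-q[1]])/-q[2]; s=s*(1+c['k1']*(s@s)); return s*c['fx']+[c['cx'],c['cy']]
def circ(P,r):
    f=least_squares(lambda c:np.hypot(*(P[:,:2]-c).T)-r,P[:,:2].mean(0),loss='soft_l1',f_scale=.001); return f.x,np.abs(f.fun).mean()
E
python3 - <<'E'
from h import *
C={n:cloud(n,np.load(f"pics/{n}0.npy")) for n in("scene","top")}
im={n:cv2.imread(f"pics/{n}0.png") for n in C}
for n in C: print(n,"table z",np.nanmedian(C[n][250:320,250:350] if n=='top' else C[n][60:90,150:250],axis=(0,1)))
# name: top pixel of top, height, bands (zlo,zhi)
O=dict(bottle=(327,252,74),weight=(325,188,68),stop=(265,145,46),cruc=(205,138,46),fun=(198,192,88),sstop=(203,246,30),sweight=(320,141,42))
for k,(u,v,h) in O.items():
    c=plane("top",[(u,v)],h/1e3)[0]
    print(k,c.round(4))
    for n in C:
        P=C[n].reshape(-1,3); m=(np.hypot(P[:,0]-c[0],P[:,1]-c[1])<.04)&(P[:,2]>.006); Q=P[m]
        T=Q[Q[:,2]>h/1e3-.006]
        print("  ",n,"zmax",np.percentile(Q[:,2],99).round(4),"top n",len(T),T[:,:2].mean(0).round(4),"midrange",((T.min(0)+T.max(0))/2)[:2].round(4),np.ptp(T,axis=0).round(3)) if len(T) else print("  ",n,len(Q),np.percentile(Q[:,2],[50,99]))
# trays: dark pixels
g=im['top'].max(2)
m=((g<95)&(im['top'].max(2).astype(int)-im['top'].min(2)<25)).astype(np.uint8)*255
m=cv2.morphologyEx(m,cv2.MORPH_CLOSE,np.ones((5,5)))
cs,_=cv2.findContours(m,cv2.RETR_EXTERNAL,cv2.CHAIN_APPROX_NONE)
for c in cs:
    if cv2.contourArea(c)>60:
        print("cnt",cv2.contourArea(c),cv2.minAreaRect(c),)
o=im['top'].copy(); cv2.drawContours(o,cs,-1,(0,0,255),1)
cv2.imwrite("pics/t1.png",cv2.resize(o[90:300,90:450],None,fx=2.2,fy=2.2,interpolation=cv2.INTER_NEAREST))
E
```

```text
scene table z [ 0.11491386 -0.49307874 -0.00103701]
top table z [ 0.36911183 -0.07208373 -0.00040589]
bottle [ 0.4436 -0.1237  0.074 ]
   scene zmax 0.0739 top n 136 [ 0.4506 -0.1255] midrange [ 0.4495 -0.1261] [0.037 0.035 0.006]
   top zmax 0.0763 top n 271 [ 0.4431 -0.123 ] midrange [ 0.4434 -0.1227] [0.036 0.034 0.009]
weight [ 0.5717 -0.1246  0.068 ]
   scene zmax 0.0678 top n 80 [ 0.5789 -0.1263] midrange [ 0.5779 -0.1276] [0.025 0.024 0.006]
   top zmax 0.0704 top n 106 [ 0.572  -0.1243] midrange [ 0.5727 -0.124 ] [0.023 0.022 0.01 ]
stop [ 0.6661 -0.0052  0.046 ]
   scene zmax 0.0468 top n 334 [ 0.6748 -0.0059] midrange [ 0.6732 -0.007 ] [0.043 0.043 0.008]
   top zmax 0.049 top n 323 [ 0.6676 -0.0046] midrange [ 0.6673 -0.0052] [0.041 0.042 0.01 ]
cruc [0.6843 0.1205 0.046 ]
   scene zmax 0.0467 top n 234 [0.6902 0.1198] midrange [0.6895 0.1191] [0.05  0.049 0.007]
   top zmax 0.0489 top n 143 [0.6854 0.1213] midrange [0.6843 0.1218] [0.048 0.049 0.01 ]
fun [0.5685 0.1301 0.088 ]
   scene zmax 0.0876 top n 36 [0.5747 0.1302] midrange [0.5737 0.1293] [0.012 0.012 0.006]
   to
[... 1083 characters left out ...]
0 ((196.1000213623047, 208.8000030517578), (25.043960571289062, 37.11872863769531), 26.56505012512207)
cnt 3232.0 ((125.46685028076172, 229.57696533203125), (88.69412231445312, 41.263214111328125), 76.4295654296875)
cnt 4720.5 ((400.3302001953125, 218.9056396484375), (129.11891174316406, 41.345523834228516), 74.05460357666016)
cnt 327.5 ((266.0, 144.5), (21.0, 20.0), 90.0)
cnt 213.0 ((190.64231872558594, 55.68846130371094), (30.083086013793945, 13.682104110717773), 74.74488067626953)
cnt 211.0 ((123.00001525878906, 35.50000762939453), (17.677669525146484, 14.849242210388184), 45.0)
cnt 213.0 ((216.8970489501953, 32.33824920654297), (18.35034942626953, 16.463863372802734), 30.963756561279297)
```

View pics/t1.png

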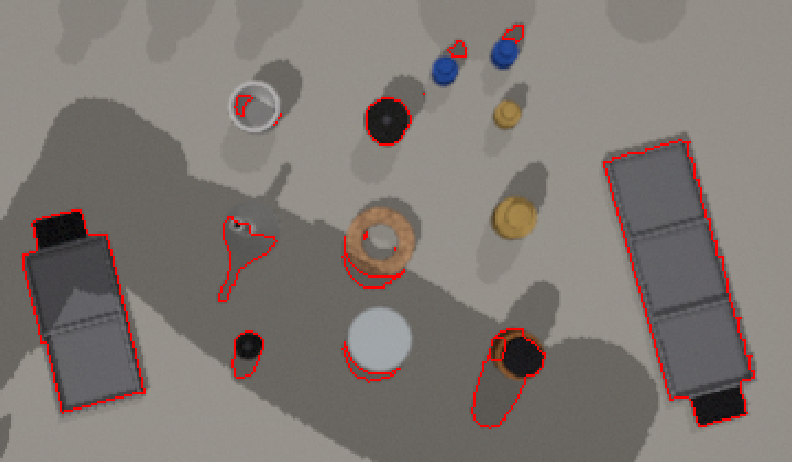

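The enlarged crop confirms the choices: the big stopper, the big weight and the short bottle are plainly the larger of their pairs, and neither blue piece is a target. The two cameras disagree by about 6 mm in x, so I'll check them against the gripper. First the tray poses.

```bash
python3 - <<'E'
from h import *
for n in("top","scene"):
    im=cv2.imread(f"pics/{n}0.png"); g=im.max(2)
    D=np.load(f"pics/{n}0.npy"); P=cloud(n,D)
    v,u=np.mgrid[:384,:512]; W=plane(n,np.c_[u.ravel(),v.ravel()],.012).reshape(384,512,3)
    for name,box in (("three",(.36,.68,-.42,-.22)),("two",(.36,.62,.22,.40))):
        reg=(W[...,0]>box[0])&(W[...,0]<box[1])&(W[...,1]>box[2])&(W[...,1]<box[3])
        tab=reg&(g<30); tab=cv2.morphologyEx(tab.astype(np.uint8),cv2.MORPH_OPEN,np.ones((5,5)))>0
        tc=W[tab].mean(0)[:2] if tab.any() else np.zeros(2)
        z=P[...,2]
        for lab,m in (("dark",reg&(g<(88 if n=='top' else 95))&(g>=28)),("depth",reg&(z>.0085)&(z<.02))):
            if lab=="dark":
                m=cv2.morphologyEx(m.astype(np.uint8),cv2.MORPH_OPEN,np.ones((3,3)))
                k,l,s,_=cv2.connectedComponentsWithStats(m); m=l==1+np.argmax(s[1:,4]); Q=W[m][:,:2]
            else: Q=P[m][:,:2]; Q=Q[np.isfinite(Q).all(1)]
            if len(Q)<10: print(n,name,lab,len(Q)); continue
            (c,s,a)=cv2.minAreaRect((Q*1000).astype(np.float32))
            e=cv2.boxPoints((c,s,a)); L=e[1]-e[0]; M=e[2]-e[1]; d=L if np.linalg.norm(L)>np.linalg.norm(M) else M
            d/=np.linalg.norm(d); 
            if d@(np.array(c)-tc*1000)<0:d=-d
            print(n,name,lab,"c",np.round(c,1),"size",np.round(s,1),"dir",np.degrees(np.arctan2(d[1],d[0])).round(1),"tab",tc.round(3),tab.sum())
E
```

```text
top three dark c [ 488.5 -294.7] size [11.3 77. ] dir 103.7 tab [ 0.39  -0.324] 180
top three depth c [ 506.4 -289.8] size [272.6  86.8] dir 13.7 tab [ 0.39  -0.324] 180
top two dark c [520.8 306.6] size [83.4 88.5] dir -76.9 tab [0.573 0.32 ] 254
top two depth c [493.  302.2] size [193.   85.4] dir -166.6 tab [0.573 0.32 ] 254
scene three dark c [ 517.9 -284.8] size [283.8  88. ] dir 13.5 tab [0. 0.] 0
scene three depth c [ 512.1 -291.3] size [272.7  85.2] dir 13.6 tab [0. 0.] 0
scene two dark c [493.7 298.5] size [177.7  90. ] dir -167.5 tab [0.578 0.32 ] 322
scene two depth c [496.7 299.5] size [195.3  84.2] dir -167.1 tab [0.578 0.32 ] 322
```

>>> step_arm --moves '[[[0,-5,0],-0.15,0],[[0,-5,0],-0.15,0],[[0,-5,0],-0.15,0],[[0,-5,0],-0.05,0],[[0,-5,0],0,0],[[0,-5,0],0,0]]'

```text
time: 0.7
eef_pos: [0.1721, 0.2835, 0.2224]
orientation: [0.393, -3.107, 0.02]
ft_force: [2.2, -1.0, 0.8]
finger_gap: 1.002
```

>>> step_arm --moves '[[[-3.4,-3.4,0],0,0],[[-3.4,-3.4,0],0,0],[[-3.4,-3.4,0],0,0],[[-3.4,-3.4,0],0,0],[[-3.4,-3.4,0],0,0],[[-3.4,-3.4,0],0,0],[[-3.4,-3.4,0],0,0],[[-3.4,-3.4,0],0,0],[[-3.4,-3.4,0],0,0],[[-3.4,-3.4,0],0,0],[[-3.4,-3.4,0],0,0],[[-3.4,-3.4,0],0,0],[[0,0,0],0,0]]'

```text
time: 2.0
eef_pos: [0.6845, -0.0314, 0.2171]
orientation: [0.384, -3.11, 0.011]
ft_force: [-0.1, -0.2, -0.5]
finger_gap: 1.0
```

```bash
cat >> h.py <<'E'
def tool(xyz,yaw=103.6):
    "remaining shift in tool axes (cm) and turn to bring TCP to xyz with tool y at yaw deg"
    s=bot.get_state(); r=R.from_rotvec(s['orientation']); M=r.as_matrix()
    d=r.inv().apply(np.array(xyz)-s['eef_pos'])*100
    now=np.degrees(np.arctan2(M[1,1],M[0,1])); t=(now-yaw+90)%180-90
    print("t",round(s['time'],2),"eef",s['eef_pos'].round(4),"yaw",now.round(1),"tilt",np.degrees(np.arccos(-M[2,2])).round(2),"gap",round(s['finger_gap'],3),"F",s['ft_force'].round(1),"-> shift cm",d.round(2),"turn",np.radians(t).round(3))
E
python3 - <<'E'
from h import *
tool([.667,-.005,.12])
out=[]
for n in("scene","top"):
    p,d=capture(n); cv2.imwrite(f"pics/{n}1.png",p); np.save(f"pics/{n}1.npy",d)
    q=pix(n,bot.get_state()['eef_pos']); print(n,"TCP at",q)
    a,b=max(0,int(q[1])-80),max(0,int(q[0])-100); c=p[a:a+160,b:b+200]; c=cv2.resize(c,(400,320)); print(b,a); out.append(c)
cv2.imwrite("pics/g1.png",np.hstack(out))
E
```

```text
t 2.0 eef [ 0.6845 -0.0314  0.2171] yaw 104.1 tilt 0.58 gap 1.0 F [-0.1 -0.2 -0.5] -> shift cm [0.97 3.05 9.7 ] turn 0.009
scene TCP at [210.36081879 156.88054662]
110 76
top TCP at [277.67913777 118.84683718]
177 38
```

View pics/g1.png

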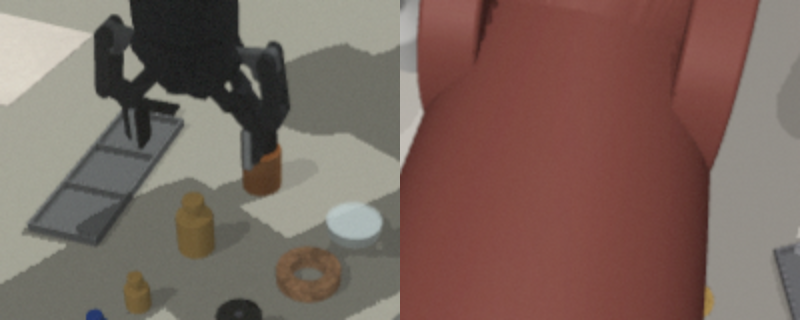

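```bash
python3 - <<'E'
from h import *
s=bot.get_state(); r=R.from_rotvec(s['orientation'])
P=cloud("scene",np.load("pics/scene1.npy")).reshape(-1,3); P=P[np.isfinite(P).all(1)]
T=r.inv().apply(P-s['eef_pos'])*1000
m=(np.abs(T[:,0])<60)&(np.abs(T[:,1])<75)&(T[:,2]>-60)&(T[:,2]<10); T=T[m]
for sg in(-1,1):
    for lo,hi in((-60,-45),(-45,-30),(-30,-22),(-22,-16),(-16,-10),(-10,0)):
        Q=T[(T[:,1]*sg>0)&(T[:,2]>=lo)&(T[:,2]<hi)]
        if len(Q): print(sg,(lo,hi),len(Q),"x",np.percentile(Q[:,0],[2,25,50,98]).round(1),"y",np.percentile(Q[:,1],[2,50,98]).round(1))
E
```

```text
-1 (-60, -45) 120 x [-18.4 -16.4 -15.2   1.5] y [-71.9 -54.1 -46.3]
-1 (-45, -30) 106 x [-16.8 -14.8 -11.5   5.6] y [-59.7 -48.  -46.5]
-1 (-30, -22) 55 x [-16.6 -15.1 -10.8   6.7] y [-60.6 -47.8 -46.5]
-1 (-22, -16) 40 x [-17.5 -15.2 -11.3   3.7] y [-60.2 -47.7 -46.4]
-1 (-16, -10) 28 x [-16.9 -15.  -11.    6.8] y [-53.3 -47.4 -46.2]
-1 (-10, 0) 7 x [-13.   -8.1  -1.3   6.3] y [-50.8 -47.8 -47.5]
1 (-60, -45) 160 x [-18.1 -16.4 -15.3   4.6] y [35.5 47.8 69.4]
1 (-45, -30) 99 x [-16.5 -15.1 -12.4   1.6] y [38.2 46.2 51.8]
1 (-30, -22) 52 x [-17.  -14.5 -11.5   1.8] y [39.  46.3 52. ]
1 (-22, -16) 31 x [-16.8 -15.1 -11.8   1.5] y [39.5 46.  51.5]
1 (-16, -10) 17 x [-16.2 -14.9 -14.6  -9.5] y [38.7 43.8 48.9]
1 (-10, 0) 3 x [-13.6 -12.8 -11.9  -7.7] y [43.4 44.4 44.5]
```

The scene camera reads the gripper about (+5.4, −2.8) mm off. With that correction both cameras agree to about 1 mm on every object and tray. Picking the big stopper first.

>>> step_arm --moves '[[[0.97,3.0,2],0.01,0],[[0,0,4],0,0],[[0,0,4],0,0],[[0,0,0],0,0],[[0,0,0],0,0]]' --squeeze 40

```text
time: 2.6
eef_pos: [0.6619, 0.0024, 0.1266]
orientation: [-0.378, 3.115, -0.014]
ft_force: [1.1, -0.2, 0.7]
finger_gap: 0.998
```

```bash
python3 -c "
from h import *
tool([.6675,-.0048,.016])"
```

```text
t 2.6 eef [0.6619 0.0024 0.1266] yaw 103.8 tilt 0.58 gap 0.998 F [ 1.1 -0.2  0.7] -> shift cm [-0.34 -0.73 11.07] turn 0.004
```

>>> step_arm --moves '[[[-0.34,-0.73,1],0,0],[[0,0,2.5],0,0],[[0,0,2.5],0,0],[[0,0,2.0],0,0],[[0,0,0.5],0,0],[[0,0,0],0,0]]'

```text
time: 3.2
eef_pos: [0.6763, -0.008, 0.0534]
orientation: [-0.376, 3.096, -0.025]
ft_force: [0.5, -0.5, -0.4]
finger_gap: 1.002
```

```bash
python3 -c "
from h import *
tool([.6675,-.0048,.016])"
```

```text
t 3.2 eef [ 0.6763 -0.008   0.0534] yaw 103.8 tilt 1.61 gap 1.002 F [ 0.5 -0.5 -0.4] -> shift cm [0.86 0.59 3.72] turn 0.004
```

>>> step_arm --moves '[[[0.8,0.5,0],0,0],[[0,0,0],0,0],[[0,0,-1],0,0],[[0,0,-1],0,0],[[0,0,0],0,0]]'

```text
time: 3.7
eef_pos: [0.6714, -0.0064, 0.0827]
orientation: [-0.373, 3.086, -0.03]
ft_force: [-0.2, -0.5, -0.1]
finger_gap: 1.001
```

```bash
python3 -c "
from h import *
tool([.6675,-.0048,.016])"
```

```text
t 3.7 eef [ 0.6714 -0.0064  0.0827] yaw 103.8 tilt 2.17 gap 1.001 F [-0.2 -0.5 -0.1] -> shift cm [0.54 0.4  6.65] turn 0.003
```

>>> step_arm --moves '[[[0,0,0],0,0],[[0,0,0],0,0],[[0,0,0],0,0],[[0,0,0],0,0],[[0,0,0],0,0]]'

```text
time: 4.2
eef_pos: [0.6719, -0.0066, 0.0832]
orientation: [-0.373, 3.086, -0.03]
ft_force: [0.7, 0.2, -0.7]
finger_gap: 0.998
```

```bash
python3 -c "
from h import *
tool([.6675,-.0048,.016]); M=R.from_rotvec(bot.get_state()['orientation']).as_matrix(); print(M.round(4))"
```

```text
t 4.2 eef [ 0.6719 -0.0066  0.0832] yaw 103.8 tilt 2.22 gap 0.998 F [ 0.7  0.2 -0.7] -> shift cm [0.6  0.43 6.7 ] turn 0.003
[[-0.9706 -0.2381  0.0355]
 [-0.2387  0.971  -0.0154]
 [-0.0308 -0.0234 -0.9993]]
```

>>> step_arm --moves '[[[0,0,1],0,0],[[0,0,1],0,0],[[0,0,1],0,0],[[0,0,0],0,0],[[0,0,0],0,0]]'

```text
time: 4.7
eef_pos: [0.6717, -0.0068, 0.0483]
orientation: [-0.374, 3.089, -0.029]
ft_force: [0.5, 0.1, 0.1]
finger_gap: 1.001
```

>>> step_arm --moves '[[[0,0,-3],0,0],[[0,0,0],0,0],[[0,0,0],0,0]]'

```text
time: 5.0
eef_pos: [0.6702, -0.0063, 0.0784]
orientation: [-0.374, 3.09, -0.028]
ft_force: [-0.7, 0.5, -0.2]
finger_gap: 1.0
```

>>> step_arm --moves '[[[3,0,0],0,0],[[0,0,0],0,0],[[0,0,0],0,0]]'

```text
time: 5.3
eef_pos: [0.6396, -0.0134, 0.0758]
orientation: [-0.374, 3.092, -0.027]
ft_force: [0.2, -0.3, 0.4]
finger_gap: 1.001
```

>>> step_arm --moves '[[[-3,0,0],0,0],[[0,0,0],0,0],[[0,0,0],0,0]]'

```text
time: 5.6
eef_pos: [0.6689, -0.0056, 0.0743]
orientation: [-0.374, 3.095, -0.025]
ft_force: [-0.6, 1.2, 0.2]
finger_gap: 0.998
```

```bash
python3 -c "
from h import *
tool([.6675,-.0048,.016])"
```

```text
t 5.6 eef [ 0.6689 -0.0056  0.0743] yaw 103.8 tilt 1.67 gap 0.998 F [-0.6  1.2  0.2] -> shift cm [0.24 0.23 5.83] turn 0.003
```

>>> step_arm --moves '[[[0.24,0.23,2],0,0],[[0,0,0],0,0],[[0,0,2],0,0],[[0,0,0],0,0],[[0,0,1.5],0,0],[[0,0,0],0,0]]'

```text
time: 6.2
eef_pos: [0.6703, -0.0054, 0.023]
orientation: [-0.374, 3.089, -0.029]
ft_force: [-0.6, -1.0, -0.9]
finger_gap: 1.001
```

```bash
python3 -c "
from h import *
tool([.6675,-.0048,.016])"
```

```text
t 6.2 eef [ 0.6703 -0.0054  0.023 ] yaw 103.8 tilt 2.02 gap 1.001 F [-0.6 -1.  -0.9] -> shift cm [0.28 0.14 0.69] turn 0.003
```

>>> step_arm --moves '[[[0.28,0.14,0.5],0,0],[[0,0,0],0,0],[[0,0,0],0,255],[[0,0,0],0,255],[[0,0,0],0,255],[[0,0,0],0,255],[[0,0,0],0,255],[[0,0,0],0,255],[[0,0,0],0,255],[[0,0,0],0,255]]' --squeeze 40

```text
time: 7.2
eef_pos: [0.6689, -0.0053, 0.0206]
orientation: [-0.373, 3.085, -0.031]
ft_force: [-0.7, 0.1, 0.1]
finger_gap: 0.491
```

>>> step_arm --moves '[[[0,0,-1],0,255],[[0,0,0],0,255],[[0,0,-2],0,255],[[0,0,-3],0,255],[[0,0,-3],0,255],[[0,0,-2],0,255],[[0,0,0],0,255],[[0,0,0],0,255]]'

```text
time: 8.0
eef_pos: [0.6637, -0.0031, 0.1338]
orientation: [-0.373, 3.087, -0.029]
ft_force: [-0.9, 0.1, -2.4]
finger_gap: 0.489
```

```bash
python3 - <<'E'
from h import *
tool([.4423,-.3049,.13])
p,d=capture("scene"); cv2.imwrite("pics/s2.png",p[60:330,60:420])
E
```

```text
t 8.0 eef [ 0.6637 -0.0031  0.1338] yaw 103.8 tilt 2.1 gap 0.489 F [-0.9  0.1 -2.4] -> shift cm [ 28.7  -24.03   0.08] turn 0.003
```

View pics/s2.png

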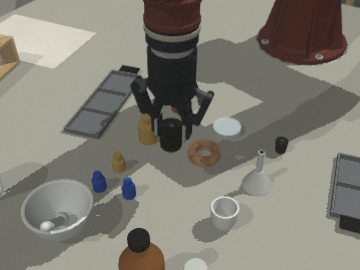

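>>> step_arm --moves '[[[1.4,-1.2,0],0,255],[[2.6,-2.2,0],0,255],[[2.6,-2.2,0],0,255],[[2.6,-2.2,0],0,255],[[2.6,-2.2,0],0,255],[[2.6,-2.2,0],0,255],[[2.6,-2.2,0],0,255],[[2.6,-2.2,0],0,255],[[2.6,-2.2,0],0,255],[[2.6,-2.2,0],0,255],[[1.4,-1.2,0],0,255],[[0,0,0],0,255],[[0,0,0],0,255]]'

```text
time: 9.35
eef_pos: [0.4461, -0.2855, 0.1085]
orientation: [-0.378, 3.107, -0.003]
ft_force: [0.1, -0.4, -0.9]
finger_gap: 0.485
```

```bash
python3 -c "
from h import *
tool([.4423,-.3049,.0246])"
```

```text
t 9.35 eef [ 0.4461 -0.2855  0.1085] yaw 103.9 tilt 0.68 gap 0.485 F [ 0.1 -0.4 -0.9] -> shift cm [ 0.93 -1.77  8.39] turn 0.005
```

>>> step_arm --moves '[[[0.93,-1.77,0],0,255],[[0,0,0],0,255],[[0,0,1.5],0,255],[[0,0,1.5],0,255],[[0,0,1.5],0,255],[[0,0,0.5],0,255],[[0,0,0],0,255],[[0,0,0],0,255]]'

```text
time: 10.15
eef_pos: [0.4428, -0.2969, 0.0488]
orientation: [-0.389, 3.109, 0.009]
ft_force: [-0.3, 0.0, -0.4]
finger_gap: 0.49
```

```bash
python3 -c "
from h import *
tool([.4423,-.3049,.0246])"
```

```text
t 10.15 eef [ 0.4428 -0.2969  0.0488] yaw 104.3 tilt 0.58 gap 0.49 F [-0.3  0.  -0.4] -> shift cm [ 0.27 -0.77  2.41] turn 0.011
```

>>> step_arm --moves '[[[0.27,-0.77,0.5],0.01,255],[[0,0,0],0,255],[[0,0,0.6],0,255],[[0,0,0.3],0,255],[[0,0,0],0,255]]'

```text
time: 10.65
eef_pos: [0.443, -0.3068, 0.0352]
orientation: [-0.371, 3.11, 0.005]
ft_force: [-0.5, 0.5, -0.4]
finger_gap: 0.486
```

```bash
python3 -c "
from h import *
tool([.4423,-.3049,.0246])"
```

```text
t 10.65 eef [ 0.443  -0.3068  0.0352] yaw 103.6 tilt 0.59 gap 0.486 F [-0.5  0.5 -0.4] -> shift cm [0.04 0.2  1.06] turn 0.0
```

>>> step_arm --moves '[[[0,0.2,0.3],0,255],[[0,0,0.3],0,255],[[0,0,0.2],0,255],[[0,0,0],0,255],[[0,0,0],0,255]]'

```text
time: 11.15
eef_pos: [0.4426, -0.3045, 0.0266]
orientation: [-0.371, 3.11, 0.005]
ft_force: [-0.6, 0.2, -0.8]
finger_gap: 0.483
```

>>> step_arm --moves '[[[0,0,0.1],0,255],[[0,0,0],0,255]]'

```text
time: 11.35
eef_pos: [0.4427, -0.3046, 0.0257]
orientation: [-0.371, 3.109, 0.005]
ft_force: [-0.3, 0.6, -1.7]
finger_gap: 0.485
```

>>> step_arm --moves '[[[0,0,0.1],0,255],[[0,0,0],0,255]]'

```text
time: 11.55
eef_pos: [0.4428, -0.3046, 0.0247]
orientation: [-0.371, 3.109, 0.005]
ft_force: [-0.0, 0.2, -2.1]
finger_gap: 0.486
```

>>> step_arm --moves '[[[0,0,0],0,110],[[0,0,0],0,90],[[0,0,0],0,60],[[0,0,0],0,0],[[0,0,0],0,0],[[0,0,0],0,0],[[0,0,0],0,0],[[0,0,-1],0,0],[[0,0,-2],0,0],[[0,0,-2.5],0,0],[[0,0,-2.5],0,0],[[0,0,-1],0,0],[[0,0,0],0,0],[[0,0,0],0,0]]'

```text
time: 12.95
eef_pos: [0.4418, -0.305, 0.1205]
orientation: [-0.371, 3.109, 0.004]
ft_force: [-0.7, -0.0, 0.1]
finger_gap: 1.003
```

```bash
python3 -c "
from h import *
tool([.4438,-.123,.12])"
```

```text
t 12.95 eef [ 0.4418 -0.305   0.1205] yaw 103.6 tilt 0.62 gap 1.003 F [-0.7 -0.   0.1] -> shift cm [-4.48 17.64  0.11] turn 0.0
```

>>> step_arm --moves '[[[-0.4,1.7,0],0,0],[[-0.8,3.0,0],0,0],[[-0.8,3.0,0],0,0],[[-0.8,3.0,0],0,0],[[-0.8,3.0,0],0,0],[[-0.4,1.7,0],0,0],[[0,0,0],0,0],[[0,0,0],0,0]]'

```text
time: 13.75
eef_pos: [0.4402, -0.1381, 0.1105]
orientation: [-0.37, 3.119, 0.018]
ft_force: [0.1, 0.3, -0.6]
finger_gap: 0.997
```

```bash
python3 - <<'E'
from h import *
tool([.4438,-.123,.018])
p,d=capture("top"); cv2.imwrite("pics/t3.png",p[130:330,250:460].repeat(2,0).repeat(2,1))
Q=cloud("top",d).reshape(-1,3); Q=Q[np.hypot(Q[:,0]-.4423,Q[:,1]+.3049)<.04]; T=Q[(Q[:,2]>.04)&(Q[:,2]<.06)]
print("stopper",len(T),((T.min(0)+T.max(0))/2).round(4),np.ptp(T,0).round(3))
E
```

```text
t 13.75 eef [ 0.4402 -0.1381  0.1105] yaw 103.5 tilt 0.67 gap 0.997 F [ 0.1  0.3 -0.6] -> shift cm [-0.68  1.27  9.26] turn -0.001Traceback (most recent call last):
  File "<stdin>", line 5, in <module>
    return umr_minimum(a, axis, None, out, keepdims, initial, where)
ValueError: zero-size array to reduction operation minimum which has no identity
```

View pics/t3.png

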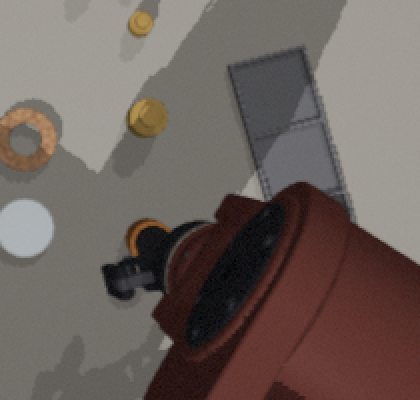

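The arm hides the stopper's cell here. The bottle (cap near (150,243) in the crop) is in front of the gripper, so I'll centre on it and check the stopper later.

>>> step_arm --moves '[[[-0.68,1.27,0],0,0],[[0,0,0],0,0],[[0,0,0],0,0]]'

```text
time: 14.1
eef_pos: [0.4435, -0.1266, 0.1095]
orientation: [0.365, -3.12, -0.019]
ft_force: [-0.5, 0.2, 0.2]
finger_gap: 1.002
```

```bash
python3 -c "
from h import *
tool([.4438,-.123,.018])"
```

```text
t 14.1 eef [ 0.4435 -0.1266  0.1095] yaw 103.3 tilt 0.7 gap 1.002 F [-0.5  0.2  0.2] -> shift cm [-0.11  0.23  9.15] turn -0.005
```

>>> step_arm --moves '[[[-0.11,0.23,0],0,0],[[0,0,1.5],0,0],[[0,0,1.5],0,0],[[0,0,1.5],0,0],[[0,0,1.5],0,0],[[0,0,1],0,0],[[0,0,0.5],0,0],[[0,0,0],0,0],[[0,0,0],0,0]]'

```text
time: 15.0
eef_pos: [0.4416, -0.1245, 0.025]
orientation: [0.359, -3.117, -0.022]
ft_force: [0.4, -0.3, 0.1]
finger_gap: 1.001
```

```bash
python3 -c "
from h import *
tool([.4438,-.123,.018])"
```

```text
t 15.0 eef [ 0.4416 -0.1245  0.025 ] yaw 103.2 tilt 0.84 gap 1.001 F [ 0.4 -0.3  0.1] -> shift cm [-0.25  0.09  0.7 ] turn -0.008
```

>>> step_arm --moves '[[[-0.25,0.09,0.6],0,0],[[0,0,0],0,0],[[0,0,0],0,255],[[0,0,0],0,255],[[0,0,0],0,255],[[0,0,0],0,255],[[0,0,0],0,255],[[0,0,0],0,255],[[0,0,0],0,255],[[0,0,0],0,255]]' --squeeze 40

```text
time: 16.0
eef_pos: [0.4456, -0.1239, 0.0207]
orientation: [0.36, -3.12, -0.018]
ft_force: [0.7, -1.1, -0.6]
finger_gap: 0.527
```

>>> step_arm --moves '[[[0,0,-1],0,255],[[0,0,-1.5],0,255],[[0,0,-2],0,255],[[0,0,-2],0,255],[[0,0,-2],0,255],[[0,0,-1],0,255],[[0,0,0],0,255],[[0,0,0],0,255]]'

```text
time: 16.8
eef_pos: [0.4448, -0.1244, 0.1213]
orientation: [0.36, -3.119, -0.02]
ft_force: [-0.7, 0.0, -1.7]
finger_gap: 0.528
```

```bash
python3 -c "
from h import *
tool([.520,-.286,.12])"
```

```text
t 16.8 eef [ 0.4448 -0.1244  0.1213] yaw 103.2 tilt 0.73 gap 0.528 F [-0.7  0.  -1.7] -> shift cm [ -3.64 -17.45  -0.09] turn -0.008
```

>>> step_arm --moves '[[[-0.4,-1.7,0],0,255],[[-0.7,-3.0,-0.1],0,255],[[-0.7,-3.0,-0.1],0,255],[[-0.7,-3.0,-0.1],0,255],[[-0.7,-3.0,-0.1],0,255],[[-0.4,-1.7,0],0,255],[[0,0,0],0,255],[[0,0,0],0,255]]'

```text
time: 17.6
eef_pos: [0.5135, -0.2678, 0.1123]
orientation: [0.361, -3.109, -0.035]
ft_force: [0.4, -0.2, -1.7]
finger_gap: 0.525
```

```bash
python3 -c "
from h import *
tool([.520,-.286,.0247])"
```

```text
t 17.6 eef [ 0.5135 -0.2678  0.1123] yaw 103.2 tilt 1.43 gap 0.525 F [ 0.4 -0.2 -1.7] -> shift cm [-0.3  -2.12  8.71] turn -0.006
```

>>> step_arm --moves '[[[-0.3,-2.12,0],0,255],[[0,0,0],0,255],[[0,0,1.5],0,255],[[0,0,1.5],0,255],[[0,0,1.5],0,255],[[0,0,0.5],0,255],[[0,0,0],0,255],[[0,0,0],0,255]]'

```text
time: 18.4
eef_pos: [0.517, -0.2796, 0.0532]
orientation: [0.366, -3.103, -0.046]
ft_force: [-0.6, -0.3, -1.2]
finger_gap: 0.527
```

```bash
python3 -c "
from h import *
tool([.520,-.286,.0247])"
```

```text
t 18.4 eef [ 0.517  -0.2796  0.0532] yaw 103.4 tilt 1.92 gap 0.527 F [-0.6 -0.3 -1.2] -> shift cm [-0.18 -0.78  2.83] turn -0.003
```

>>> step_arm --moves '[[[-0.18,-0.78,0],0,255],[[0,0,0.8],0,255],[[0,0,0.6],0,255],[[0,0,0.2],0,255],[[0,0,0],0,255],[[0,0,0],0,255]]'

```text
time: 19.0
eef_pos: [0.5215, -0.288, 0.0371]
orientation: [0.366, -3.105, -0.043]
ft_force: [-0.9, -0.1, -1.3]
finger_gap: 0.53
```

```bash
python3 -c "
from h import *
tool([.520,-.286,.0247])"
```

```text
t 19.0 eef [ 0.5215 -0.288   0.0371] yaw 103.4 tilt 1.77 gap 0.53 F [-0.9 -0.1 -1.3] -> shift cm [0.08 0.19 1.24] turn -0.003
```

>>> step_arm --moves '[[[0.1,0.2,0.4],0,255],[[0,0,0.4],0,255],[[0,0,0.1],0,255],[[0,0,0],0,255],[[0,0,0],0,255]]'

```text
time: 19.5
eef_pos: [0.5198, -0.2858, 0.0277]
orientation: [0.366, -3.105, -0.042]
ft_force: [0.3, -0.1, -0.5]
finger_gap: 0.526
```

>>> step_arm --moves '[[[0,0,0.1],0,255],[[0,0,0],0,255]]'

```text
time: 19.7
eef_pos: [0.5199, -0.2859, 0.0268]
orientation: [0.366, -3.106, -0.042]
ft_force: [-0.6, 0.2, -1.6]
finger_gap: 0.528
```

>>> step_arm --moves '[[[0,0,0.1],0,255],[[0,0,0],0,255]]'

```text
time: 19.9
eef_pos: [0.52, -0.2859, 0.0258]
orientation: [0.366, -3.106, -0.041]
ft_force: [-0.1, -0.2, -0.9]
finger_gap: 0.529
```

>>> step_arm --moves '[[[0,0,0.1],0,255],[[0,0,0],0,255]]'

```text
time: 20.1
eef_pos: [0.5201, -0.2861, 0.0252]
orientation: [0.366, -3.106, -0.041]
ft_force: [-0.0, 0.1, -0.7]
finger_gap: 0.522
```

>>> step_arm --moves '[[[0,0,0],0,105],[[0,0,0],0,90],[[0,0,0],0,60],[[0,0,0],0,0],[[0,0,0],0,0],[[0,0,0],0,0],[[0,0,0],0,0],[[0,0,-1],0,0],[[0,0,-2],0,0],[[0,0,-2.5],0,0],[[0,0,-2.5],0,0],[[0,0,-2],0,0],[[0,0,-1],0,0],[[0,0,0],0,0],[[0,0,0],0,0]]'

```text
time: 21.6
eef_pos: [0.5221, -0.2889, 0.1427]
orientation: [0.366, -3.107, -0.039]
ft_force: [0.7, 0.1, -0.0]
finger_gap: 1.002
```

```bash
python3 -c "
from h import *
tool([.5689,.1322,.12])"
```

```text
t 21.6 eef [ 0.5221 -0.2889  0.1427] yaw 103.4 tilt 1.61 gap 1.002 F [ 0.7  0.1 -0. ] -> shift cm [-14.37  39.79   3.18] turn -0.003
```

>>> step_arm --moves '[[[-0.5,1.3,0],0,0],[[-1.0,2.75,0],0,0],[[-1.0,2.75,0],0,0],[[-1.0,2.75,0],0,0],[[-1.0,2.75,0],0,0],[[-1.0,2.75,0],0,0],[[-1.0,2.75,0],0,0],[[-1.0,2.75,0],0,0],[[-1.0,2.75,0],0,0],[[-1.0,2.75,0],0,0],[[-1.0,2.75,0],0,0],[[-1.0,2.75,0],0,0],[[-1.0,2.75,0],0,0],[[-1.0,2.75,0],0,0],[[-0.6,1.7,0],0,0],[[0,0,0],0,0],[[0,0,0],0,0]]'

```text
time: 23.3
eef_pos: [0.5543, 0.1544, 0.1326]
orientation: [0.369, -3.077, -0.063]
ft_force: [0.2, -0.1, -0.3]
finger_gap: 0.996
```

```bash
cat > chk.py <<'E'
from h import *
def chk(sc):
    out={}
    for n,b in(("top",(0,0)),("scene",(.0054,-.0028))):
        p,d=capture(n); out[n]=p; P=cloud(n,d).reshape(-1,3); P=P[np.isfinite(P).all(1)]-[b[0],b[1],0]
        for k,(x,y,h) in sc.items():
            Q=P[np.hypot(P[:,0]-x,P[:,1]-y)<.045]; T=Q[(Q[:,2]>h-.007)&(Q[:,2]<h+.008)]
            if len(T)>8: print(n,k,len(T),"off mm",(((np.percentile(T,1,0)+np.percentile(T,99,0))/2)[:2]-[x,y]).__mul__(1000).round(1),"size",(np.ptp(T,0)*1000).round(0),"top z",np.median(T[:,2]).round(3))
            else: print(n,k,"hidden",len(T))
    return out
E
python3 - <<'E'
from chk import *
tool([.5689,.1322,.049])
o=chk(dict(stop=(.4423,-.3049,.050),bottle=(.520,-.286,.078),funnel=(.5689,.1322,.088)))
cv2.imwrite("pics/b4.png",np.hstack([cv2.resize(o['top'][130:310,250:450],(400,360)),cv2.resize(o['scene'][80:280,80:300],(396,360))]))
E
```

```text
t 23.3 eef [0.5543 0.1544 0.1326] yaw 103.6 tilt 3.32 gap 0.996 F [ 0.2 -0.1 -0.3] -> shift cm [-1.19 -2.87  8.2 ] turn 0.001
top stop 390 off mm [-0.2  1.2] size [41. 46. 10.] top z 0.049
top bottle 278 off mm [-3.4  3.5] size [34. 35. 11.] top z 0.077
top funnel hidden 3
scene stop 163 off mm [0.7 3.2] size [44. 42.  8.] top z 0.048
scene bottle 142 off mm [-2.6  2.9] size [36. 35.  8.] top z 0.076
scene funnel 39 off mm [-0.4  0.1] size [12. 12.  8.] top z 0.086
```

View pics/b4.png

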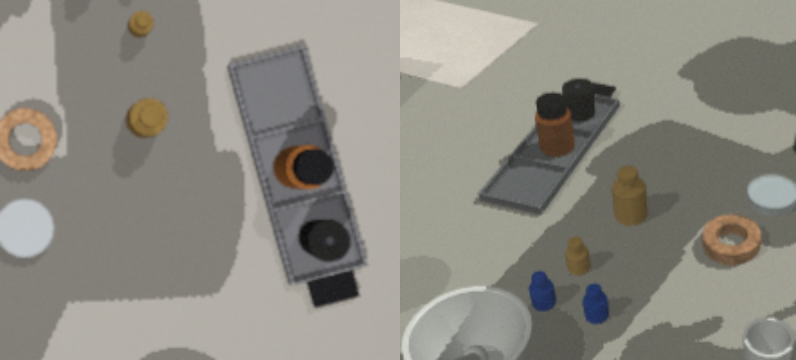

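Stopper and bottle stand upright and well inside their cells, tab end and middle. Now centring on the funnel, moving step by step with settling rows because the tool has picked up some tilt.

>>> step_arm --moves '[[[-1.2,-2.9,0],0,0],[[0,0,0],0,0],[[0,0,0],0,0],[[0,0,0],0,0]]'

```text
time: 23.8
eef_pos: [0.5727, 0.1252, 0.1306]
orientation: [0.362, -3.078, -0.063]
ft_force: [-0.1, 0.3, -0.4]
finger_gap: 0.999
```

```bash
python3 -c "
from h import *
tool([.5689,.1322,.049]); print(R.from_rotvec(bot.get_state()['orientation']).as_matrix()[2].round(4),bot.get_state()['joint_positions'].round(3))"
```

```text
t 23.8 eef [0.5727 0.1252 0.1306] yaw 103.4 tilt 3.36 gap 0.999 F [-0.1  0.3 -0.4] -> shift cm [-0.09  0.4   8.19] turn -0.004
[ 0.0372  0.0452 -0.9983] [-0.026  0.122 -0.067  1.429  0.034 -0.26 ]
```

>>> step_arm --moves '[[[0,0,-4],0,0],[[0,0,0],0,0],[[0,0,0],0,0],[[0,0,1],0,0],[[0,0,1],0,0],[[0,0,1],0,0],[[0,0,1],0,0],[[0,0,0],0,0],[[0,0,0],0,0]]'

```text
time: 24.7
eef_pos: [0.5689, 0.1263, 0.1247]
orientation: [0.361, -3.072, -0.064]
ft_force: [1.0, -0.2, -0.5]
finger_gap: 0.998
```

```bash
python3 -c "
from h import *
tool([.5689,.1322,.049]); print(R.from_rotvec(bot.get_state()['orientation']).as_matrix()[2].round(4),bot.get_state()['joint_positions'].round(3))"
```

```text
t 24.7 eef [0.5689 0.1263 0.1247] yaw 103.3 tilt 3.63 gap 0.998 F [ 1.  -0.2 -0.5] -> shift cm [-0.46  0.22  7.58] turn -0.004
[ 0.0425  0.0469 -0.998 ] [-0.024  0.121 -0.08   1.424  0.035 -0.259]
```

>>> step_arm --moves '[[[0,0,-1],0,0],[[0,0,-1],0,0],[[0,0,-1],0,0],[[0,0,-1],0,0],[[0,0,0],0,0],[[0,0,0],0,0],[[0,0,4],0,0],[[0,0,0],0,0],[[0,0,0],0,0]]'

```text
time: 25.6
eef_pos: [0.5715, 0.1259, 0.1321]
orientation: [0.362, -3.078, -0.063]
ft_force: [0.2, -0.6, 0.8]
finger_gap: 1.001
```

```bash
python3 -c "
from h import *
tool([.5689,.1322,.049]); print(R.from_rotvec(bot.get_state()['orientation']).as_matrix()[2].round(4))"
```

```text
t 25.6 eef [0.5715 0.1259 0.1321] yaw 103.4 tilt 3.33 gap 1.001 F [ 0.2 -0.6  0.8] -> shift cm [-0.2   0.29  8.33] turn -0.004
[ 0.0364  0.0453 -0.9983]
```

>>> step_arm --moves '[[[0,-5,0],0,0],[[0,-5,0],0,0],[[0,0,0],0,0],[[0,0,0],0,0],[[0,1.1,0],0,0],[[0,1.1,0],0,0],[[0,1.1,0],0,0],[[0,1.1,0],0,0],[[0,1.1,0],0,0],[[0,1.1,0],0,0],[[0,1.1,0],0,0],[[0,1.1,0],0,0],[[0,1.1,0],0,0],[[0,0,0],0,0],[[0,0,0],0,0]]'

```text
time: 27.1
eef_pos: [0.5706, 0.1363, 0.1403]
orientation: [0.377, -3.083, -0.062]
ft_force: [0.2, 0.1, 0.7]
finger_gap: 1.003
```

```bash
python3 -c "
from h import *
tool([.5689,.1322,.049]); print(R.from_rotvec(bot.get_state()['orientation']).as_matrix()[2].round(4))"
```

```text
t 27.1 eef [0.5706 0.1363 0.1403] yaw 103.9 tilt 3.06 gap 1.003 F [0.2 0.1 0.7] -> shift cm [-0.01 -0.76  9.11] turn 0.005
[ 0.0304  0.0439 -0.9986]
```

>>> step_arm --moves '[[[0,-0.7,0],0,0],[[0,0,4],0,0],[[0,0,0],0,0],[[0,0,3],0,0],[[0,0,0],0,0],[[0,0,0],0,0]]'

```text
time: 27.7
eef_pos: [0.5728, 0.1275, 0.0736]
orientation: [0.372, -3.088, -0.06]
ft_force: [0.0, -0.5, -0.7]
finger_gap: 0.999
```

```bash
python3 -c "
from h import *
tool([.5689,.1322,.05]); print(R.from_rotvec(bot.get_state()['orientation']).as_matrix()[2].round(4))"
```

```text
t 27.7 eef [0.5728 0.1275 0.0736] yaw 103.7 tilt 2.83 gap 0.999 F [ 0.  -0.5 -0.7] -> shift cm [0.2  0.45 2.38] turn 0.002
[ 0.0263  0.0418 -0.9988]
```

>>> step_arm --moves '[[[0.2,0.45,1.9],0,0],[[0,0,0],0,0],[[0,0,0],0,120],[[0,0,0],0,160],[[0,0,0],0,190],[[0,0,0],0,190],[[0,0,0],0,190]]' --squeeze 20

```text
time: 28.4
eef_pos: [0.5753, 0.1305, 0.066]
orientation: [0.372, -3.1, -0.057]
ft_force: [-0.5, 0.0, -0.7]
finger_gap: 0.255
```

```bash
python3 - <<'E'
from chk import *
tool([.5689,.1322,.05])
o=chk(dict(funnel=(.5689,.1322,.088)))
cv2.imwrite("pics/f5.png",cv2.resize(o['scene'][150:290,240:400],None,fx=3,fy=3))
E
```

```text
t 28.4 eef [0.5753 0.1305 0.066 ] yaw 103.7 tilt 2.36 gap 0.255 F [-0.5  0.  -0.7] -> shift cm [0.56 0.25 1.62] turn 0.001
top funnel hidden 1
scene funnel 144 off mm [7.4 1.4] size [28. 47. 15.] top z 0.087
```

View pics/f5.png

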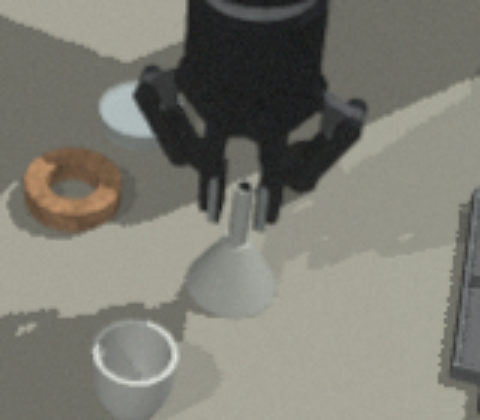

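The stem stands between the half-closed pads. I'll centre, go 1.2 cm lower and close.

>>> step_arm --moves '[[[0.5,0.2,0],0,190],[[0,0,0],0,190],[[0,0,1.2],0,190],[[0,0,0],0,190],[[0,0,0],0,190]]'

```text
time: 29.0
eef_pos: [0.5683, 0.1319, 0.0522]
orientation: [0.372, -3.098, -0.057]
ft_force: [1.7, 0.0, 0.3]
finger_gap: 0.256
```

>>> step_arm --moves '[[[0,0,0],0,210],[[0,0,0],0,230],[[0,0,0],0,255],[[0,0,0],0,255],[[0,0,0],0,255]]' --squeeze 25

```text
time: 29.5
eef_pos: [0.5684, 0.1318, 0.0523]
orientation: [0.372, -3.098, -0.057]
ft_force: [0.2, 0.2, -1.2]
finger_gap: 0.131
```

>>> step_arm --moves '[[[0,0,-1],0,255],[[0,0,-1.5],0,255],[[0,0,-2],0,255],[[0,0,-2],0,255],[[0,0,-2],0,255],[[0,0,-1],0,255],[[0,0,0],0,255],[[0,0,0],0,255]]'

```text
time: 30.3
eef_pos: [0.5717, 0.1284, 0.1575]
orientation: [0.373, -3.102, -0.056]
ft_force: [-0.6, -0.3, -1.1]
finger_gap: 0.135
```

```bash
python3 - <<'E'
from chk import *
tool([.5977,-.2671,.17])
p,d=capture("scene")
cv2.imwrite("pics/f6.png",cv2.resize(p[100:290,220:400],None,fx=2.5,fy=2.5))
E
```

```text
t 30.3 eef [0.5717 0.1284 0.1575] yaw 103.7 tilt 2.28 gap 0.135 F [-0.6 -0.3 -1.1] -> shift cm [  6.87 -38.96  -2.64] turn 0.002
```

View pics/f6.png

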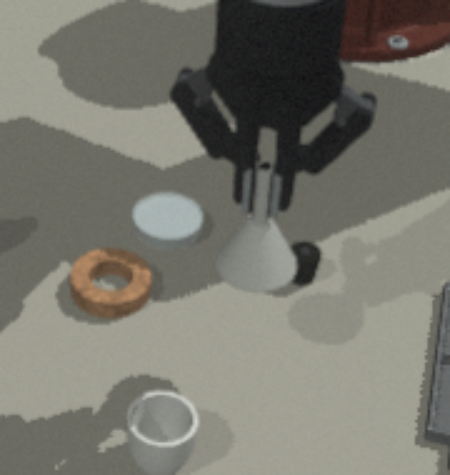

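>>> step_arm --moves '[[[0.2,-1.3,-0.5],0,255],[[0.5,-2.7,-0.3],0,255],[[0.5,-2.7,-0.3],0,255],[[0.5,-2.7,-0.2],0,255],[[0.5,-2.7,-0.2],0,255],[[0.5,-2.7,-0.2],0,255],[[0.5,-2.7,-0.2],0,255],[[0.5,-2.7,-0.2],0,255],[[0.5,-2.7,-0.2],0,255],[[0.5,-2.7,-0.2],0,255],[[0.5,-2.7,-0.2],0,255],[[0.5,-2.7,-0.2],0,255],[[0.5,-2.7,-0.2],0,255],[[0.2,-1.3,0],0,255],[[0,0,0],0,255],[[0,0,0],0,255]]'

```text
time: 31.95
eef_pos: [0.5837, -0.2509, 0.1641]
orientation: [0.367, -3.083, -0.069]
ft_force: [0.1, -0.1, -0.2]
finger_gap: 0.126
```

```bash
python3 -c "
from h import *
tool([.5977,-.2671,.0563]); print(R.from_rotvec(bot.get_state()['orientation']).as_matrix()[2].round(4))"
```

```text
t 31.95 eef [ 0.5837 -0.2509  0.1641] yaw 103.5 tilt 3.26 gap 0.126 F [ 0.1 -0.1 -0.2] -> shift cm [-1.3  -2.42 10.64] turn -0.001
[ 0.0303  0.0481 -0.9984]
```

>>> step_arm --moves '[[[-1.3,-2.4,0],0,255],[[0,0,0],0,255],[[0,0,3],0,255],[[0,0,3],0,255],[[0,0,1],0,255],[[0,0,0],0,255],[[0,0,0],0,255]]'

```text
time: 32.65
eef_pos: [0.5995, -0.2596, 0.0917]
orientation: [0.379, -3.08, -0.073]
ft_force: [1.1, 0.3, 0.8]
finger_gap: 0.131
```

```bash
python3 -c "
from h import *
tool([.5977,-.2671,.0563]); print(R.from_rotvec(bot.get_state()['orientation']).as_matrix()[2].round(4))"
```

```text
t 32.65 eef [ 0.5995 -0.2596  0.0917] yaw 104.0 tilt 3.45 gap 0.131 F [1.1 0.3 0.8] -> shift cm [ 0.24 -0.87  3.51] turn 0.007
[ 0.0312  0.0515 -0.9982]
```

>>> step_arm --moves '[[[0.2,-0.8,0],0,255],[[0,0,1],0,255],[[0,0,1],0,255],[[0,0,0.2],0,255],[[0,0,0],0,255],[[0,0,0],0,255]]'

```text
time: 33.25
eef_pos: [0.6002, -0.2688, 0.0717]
orientation: [0.38, -3.084, -0.068]
ft_force: [0.2, -0.4, 1.1]
finger_gap: 0.129
```

```bash
python3 -c "
from h import *
tool([.5977,-.2671,.0563])"
```

```text
t 33.25 eef [ 0.6002 -0.2688  0.0717] yaw 104.0 tilt 3.14 gap 0.129 F [ 0.2 -0.4  1.1] -> shift cm [0.16 0.15 1.55] turn 0.007
```

>>> step_arm --moves '[[[0.2,0.1,0.5],0,255],[[0,0,0.4],0,255],[[0,0,0.2],0,255],[[0,0,0],0,255],[[0,0,0],0,255]]'

```text
time: 33.75
eef_pos: [0.5974, -0.2677, 0.0601]
orientation: [0.38, -3.084, -0.068]
ft_force: [0.0, -0.2, 0.4]
finger_gap: 0.134
```

>>> step_arm --moves '[[[0,0,0.1],0,255],[[0,0,0],0,255]]'

```text
time: 33.95
eef_pos: [0.5975, -0.2677, 0.0592]
orientation: [0.38, -3.085, -0.067]
ft_force: [0.2, 0.6, -0.3]
finger_gap: 0.136
```

>>> step_arm --moves '[[[0,0,0.1],0,255],[[0,0,0],0,255]]'

```text
time: 34.15
eef_pos: [0.5976, -0.2678, 0.0583]
orientation: [0.38, -3.085, -0.067]
ft_force: [0.3, 0.5, 0.1]
finger_gap: 0.13
```

>>> step_arm --moves '[[[0,0,0.1],0,255],[[0,0,0],0,255]]'

```text
time: 34.35
eef_pos: [0.5976, -0.2677, 0.0573]
orientation: [0.38, -3.085, -0.067]
ft_force: [-0.5, 0.5, 0.4]
finger_gap: 0.135
```

>>> step_arm --moves '[[[0,0,0.1],0,255],[[0,0,0],0,255]]'

```text
time: 34.55
eef_pos: [0.5977, -0.2678, 0.0565]
orientation: [0.38, -3.085, -0.066]
ft_force: [0.3, 0.2, -0.6]
finger_gap: 0.13
```

>>> step_arm --moves '[[[0,0,0],0,215],[[0,0,0],0,205],[[0,0,0],0,190],[[0,0,0],0,150],[[0,0,0],0,100],[[0,0,0],0,60],[[0,0,0],0,0],[[0,0,-1],0,0],[[0,0,-2],0,0],[[0,0,-2],0,0],[[0,0,-1],0,0],[[0,0,0],0,0],[[0,0,0],0,0]]'

```text
time: 35.85
eef_pos: [0.6, -0.2702, 0.1203]
orientation: [0.38, -3.085, -0.066]
ft_force: [-0.2, -0.9, 0.0]
finger_gap: 1.001
```

```bash
python3 -c "
from h import *
tool([.5726,-.1244,.11]); print(R.from_rotvec(bot.get_state()['orientation']).as_matrix()[2].round(4))"
```

```text
t 35.85 eef [ 0.6    -0.2702  0.1203] yaw 104.0 tilt 3.06 gap 1.001 F [-0.2 -0.9  0. ] -> shift cm [-0.91 14.75  1.69] turn 0.007
[ 0.0267  0.0462 -0.9986]
```

>>> step_arm --moves '[[[0,0.7,0],0,0],[[-0.1,1.2,0],0,0],[[-0.1,1.2,0],0,0],[[-0.1,1.2,0],0,0],[[-0.1,1.2,0],0,0],[[-0.1,1.2,0],0,0],[[-0.1,1.2,0],0,0],[[-0.1,1.2,0],0,0],[[-0.1,1.2,0],0,0],[[-0.1,1.2,0],0,0],[[-0.1,1.2,0],0,0],[[0,1.0,0],0,0],[[0,0,0],0,0],[[0,0,0],0,0]]'

```text
time: 37.25
eef_pos: [0.5728, -0.12, 0.1244]
orientation: [0.383, -3.082, -0.071]
ft_force: [-0.4, -0.5, 0.3]
finger_gap: 0.999
```

```bash
python3 -c "
from chk import *
tool([.5726,-.1244,.015]); print(R.from_rotvec(bot.get_state()['orientation']).as_matrix()[2].round(4))
o=chk(dict(funnel=(.5977,-.2671,.092),weight=(.5726,-.1244,.068)))
cv2.imwrite('pics/f7.png',cv2.resize(o['scene'][80:280,80:300],(660,600)))"
```

```text
t 37.25 eef [ 0.5728 -0.12    0.1244] yaw 104.1 tilt 3.3 gap 0.999 F [-0.4 -0.5  0.3] -> shift cm [-0.2  -0.96 10.9 ] turn 0.009
[ 0.0292  0.0495 -0.9983]
top funnel hidden 0
top weight hidden 0
scene funnel 27 off mm [-0.5  5.1] size [13. 13.  7.] top z 0.09
scene weight 83 off mm [0.1 0.4] size [25. 22.  8.] top z 0.066
```

View pics/f7.png

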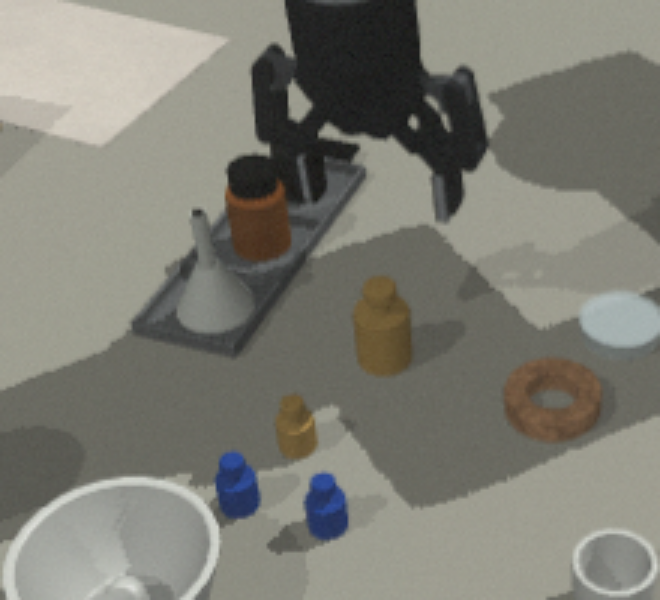

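Funnel upright in the far cell, bottle upright in the middle. Now the big brass weight, at (383,325) in the crop; the smaller one is at (295,425) and stays.

>>> step_arm --moves '[[[-0.2,-1.0,0],0.01,0],[[0,0,3],0,0],[[0,0,0],0,0],[[0,0,3],0,0],[[0,0,0],0,0],[[0,0,2],0,0],[[0,0,0],0,0],[[0,0,0],0,0]]'

```text
time: 38.15
eef_pos: [0.5785, -0.1338, 0.05]
orientation: [0.357, -3.091, -0.063]
ft_force: [0.3, 0.7, 1.3]
finger_gap: 0.998
```

```bash
python3 -c "
from h import *
tool([.5726,-.1244,.015]); print(R.from_rotvec(bot.get_state()['orientation']).as_matrix()[2].round(4))"
```

```text
t 38.15 eef [ 0.5785 -0.1338  0.05  ] yaw 103.2 tilt 2.88 gap 0.998 F [0.3 0.7 1.3] -> shift cm [0.28 0.9  3.55] turn -0.008
[ 0.0245  0.0439 -0.9987]
```

>>> step_arm --moves '[[[0.28,0.9,1],0,0],[[0,0,0],0,0],[[0,0,2],0,0],[[0,0,0],0,0],[[0,0,0],0,0]]'

```text
time: 38.65
eef_pos: [0.5754, -0.125, 0.0258]
orientation: [0.359, -3.097, -0.058]
ft_force: [0.8, 0.1, 0.4]
finger_gap: 1.002
```

```bash
python3 -c "
from h import *
tool([.5726,-.1244,.015])"
```

```text
t 38.65 eef [ 0.5754 -0.125   0.0258] yaw 103.2 tilt 2.5 gap 1.002 F [0.8 0.1 0.4] -> shift cm [0.24 0.08 1.09] turn -0.007
```

>>> step_arm --moves '[[[0.24,0.1,0],0,0],[[0,0,0.9],0,0],[[0,0,0],0,0],[[0,0,0],0,255],[[0,0,0],0,255],[[0,0,0],0,255],[[0,0,0],0,255],[[0,0,0],0,255],[[0,0,0],0,255],[[0,0,0],0,255],[[0,0,0],0,255]]' --squeeze 70

```text
time: 39.75
eef_pos: [0.5741, -0.1255, 0.0197]
orientation: [0.359, -3.1, -0.053]
ft_force: [0.0, 0.4, 0.0]
finger_gap: 0.446
```

>>> step_arm --moves '[[[0,0,-1],0,255],[[0,0,-1.5],0,255],[[0,0,-2],0,255],[[0,0,-2],0,255],[[0,0,-2],0,255],[[0,0,-2],0,255],[[0,0,-1],0,255],[[0,0,0],0,255],[[0,0,0],0,255]]'

```text
time: 40.65
eef_pos: [0.5748, -0.1278, 0.1416]
orientation: [0.359, -3.096, -0.059]
ft_force: [0.4, -0.7, -4.5]
finger_gap: 0.451
```

```bash
python3 -c "
from h import *
tool([.5177,.3081,.13]); print(R.from_rotvec(bot.get_state()['orientation']).as_matrix()[2].round(4))"
```

```text
t 40.65 eef [ 0.5748 -0.1278  0.1416] yaw 103.2 tilt 2.56 gap 0.451 F [ 0.4 -0.7 -4.5] -> shift cm [-4.46 43.65  2.83] turn -0.007
[ 0.0195  0.0402 -0.999 ]
```

>>> step_arm --moves '[[[-0.1,1.2,0],0,255],[[-0.2,2.2,0.1],0,255],[[-0.2,2.2,0.1],0,255],[[-0.2,2.2,0.1],0,255],[[-0.2,2.2,0.1],0,255],[[-0.2,2.2,0.1],0,255],[[-0.2,2.2,0.1],0,255],[[-0.2,2.2,0.1],0,255],[[-0.2,2.2,0.1],0,255],[[-0.2,2.2,0.1],0,255],[[-0.2,2.2,0.1],0,255],[[-0.2,2.2,0.1],0,255],[[-0.2,2.2,0.1],0,255],[[-0.2,2.2,0],0,255],[[-0.2,2.2,0],0,255],[[-0.2,2.2,0],0,255],[[-0.2,2.2,0],0,255],[[-0.2,2.2,0],0,255],[[-0.2,2.2,0],0,255],[[0,0,0],0,255]]'

```text
time: 42.65
eef_pos: [0.4926, 0.306, 0.124]
orientation: [0.359, -3.058, -0.073]
ft_force: [-0.5, -1.4, -4.2]
finger_gap: 0.45
```

```bash
python3 -c "
from h import *
tool([.5177,.3081,.0237]); print(R.from_rotvec(bot.get_state()['orientation']).as_matrix()[2].round(4))"
```

```text
t 42.65 eef [0.4926 0.306  0.124 ] yaw 103.3 tilt 4.46 gap 0.45 F [-0.5 -1.4 -4.2] -> shift cm [-3.04 -0.92  9.84] turn -0.005
[ 0.0558  0.0541 -0.997 ]
```

>>> step_arm --moves '[[[-1.5,-0.5,0],0,255],[[0,0,0],0,255],[[-1.5,-0.4,0],0,255],[[0,0,0],0,255],[[0,0,3],0,255],[[0,0,0],0,255],[[0,0,3],0,255],[[0,0,0],0,255],[[0,0,0],0,255]]'

```text
time: 43.55
eef_pos: [0.5127, 0.3066, 0.0594]
orientation: [0.361, -3.048, -0.07]
ft_force: [0.5, 0.4, -4.2]
finger_gap: 0.444
```

```bash
python3 -c "
from h import *
tool([.5177,.3081,.0237]); print(R.from_rotvec(bot.get_state()['orientation']).as_matrix()[2].round(4))"
```

```text
t 43.55 eef [0.5127 0.3066 0.0594] yaw 103.4 tilt 4.85 gap 0.444 F [ 0.5  0.4 -4.2] -> shift cm [-0.76 -0.16  3.52] turn -0.003
[ 0.0654  0.0537 -0.9964]
```

>>> step_arm --moves '[[[-0.7,-0.2,1],0,255],[[0,0,0],0,255],[[0,0,1],0,255],[[0,0,0],0,255],[[0,0,0],0,255]]'

```text
time: 44.05
eef_pos: [0.5214, 0.3076, 0.0422]
orientation: [0.361, -3.054, -0.072]
ft_force: [-0.6, 0.2, -4.5]
finger_gap: 0.45
```

```bash
python3 -c "
from h import *
tool([.5177,.3081,.0237]); print(R.from_rotvec(bot.get_state()['orientation']).as_matrix()[2].round(4))"
```

```text
t 44.05 eef [0.5214 0.3076 0.0422] yaw 103.4 tilt 4.63 gap 0.45 F [-0.6  0.2 -4.5] -> shift cm [0.24 0.04 1.87] turn -0.003
[ 0.06    0.054  -0.9967]
```

>>> step_arm --moves '[[[0.2,0,0.5],0,255],[[0,0,0.4],0,255],[[0,0,0.3],0,255],[[0,0,0],0,255],[[0,0,0],0,255]]'

```text
time: 44.55
eef_pos: [0.5181, 0.3076, 0.0294]
orientation: [0.361, -3.053, -0.072]
ft_force: [-0.3, 0.3, -4.4]
finger_gap: 0.445
```

>>> step_arm --moves '[[[0,0,0.1],0,255],[[0,0,0],0,255]]'

```text
time: 44.75
eef_pos: [0.5181, 0.3077, 0.0285]
orientation: [0.361, -3.053, -0.072]
ft_force: [-0.1, 0.3, -4.2]
finger_gap: 0.445
```

>>> step_arm --moves '[[[0,0,0.1],0,255],[[0,0,0],0,255]]'

```text
time: 44.95
eef_pos: [0.5182, 0.3078, 0.0276]
orientation: [0.362, -3.054, -0.072]
ft_force: [-0.4, 0.7, -4.8]
finger_gap: 0.444
```

>>> step_arm --moves '[[[0,0,0.1],0,255],[[0,0,0],0,255]]'

```text
time: 45.15
eef_pos: [0.5182, 0.3078, 0.0266]
orientation: [0.362, -3.054, -0.072]
ft_force: [0.8, -0.2, -4.2]
finger_gap: 0.443
```

>>> step_arm --moves '[[[0,0,0.1],0,255],[[0,0,0],0,255]]'

```text
time: 45.35
eef_pos: [0.5182, 0.3079, 0.0255]
orientation: [0.362, -3.054, -0.072]
ft_force: [0.7, -0.1, -3.7]
finger_gap: 0.447
```

>>> step_arm --moves '[[[0,0,0.1],0,255],[[0,0,0],0,255]]'

```text
time: 45.55
eef_pos: [0.5182, 0.308, 0.0246]
orientation: [0.362, -3.054, -0.072]
ft_force: [-0.0, 1.3, -4.6]
finger_gap: 0.447
```

>>> step_arm --moves '[[[0,0,0.1],0,255],[[0,0,0],0,255]]'

```text
time: 45.75
eef_pos: [0.5184, 0.308, 0.0246]
orientation: [0.362, -3.055, -0.072]
ft_force: [-0.2, -1.3, -4.6]
finger_gap: 0.44
```

>>> step_arm --moves '[[[0,0,0.1],0,255],[[0,0,0],0,255]]'

```text
time: 45.95
eef_pos: [0.5185, 0.3081, 0.0245]
orientation: [0.362, -3.055, -0.072]
ft_force: [-1.2, -0.0, -3.7]
finger_gap: 0.448
```

>>> step_arm --moves '[[[0,0,0.05],0,255],[[0,0,0],0,255]]'

```text
time: 46.15
eef_pos: [0.5185, 0.3081, 0.0244]
orientation: [0.362, -3.055, -0.072]
ft_force: [-1.3, -1.3, -0.3]
finger_gap: 0.448
```

In contact: z has stopped and the carried load is gone from the wrist reading. Releasing slowly.

>>> step_arm --moves '[[[0,0,0],0,135],[[0,0,0],0,125],[[0,0,0],0,110],[[0,0,0],0,80],[[0,0,0],0,0],[[0,0,0],0,0],[[0,0,0],0,0],[[0,0,0],0,0],[[0,0,-1],0,0],[[0,0,-1],0,0],[[0,0,-1],0,0],[[0,0,-1],0,0],[[0,0,-1],0,0],[[0,0,-1],0,0],[[0,0,-1],0,0],[[0,0,-1],0,0],[[0,0,-1],0,0],[[0,0,0],0,0],[[0,0,0],0,0]]'

```text
time: 48.05
eef_pos: [0.5273, 0.3049, 0.1248]
orientation: [0.362, -3.061, -0.074]
ft_force: [0.1, 0.2, -0.6]
finger_gap: 1.004
```

```bash
python3 -c "
from h import *
tool([.6842,.1218,.12]); print(R.from_rotvec(bot.get_state()['orientation']).as_matrix()[2].round(4))"
```

```text
t 48.05 eef [0.5273 0.3049 0.1248] yaw 103.4 tilt 4.32 gap 1.004 F [ 0.1  0.2 -0.6] -> shift cm [-10.96 -21.45  -1.26] turn -0.003
[ 0.052   0.0545 -0.9972]
```

>>> step_arm --moves '[[[-0.5,-1.0,-0.1],0,0],[[-1,-1.9,-0.2],0,0],[[-1,-1.9,-0.2],0,0],[[-1,-1.9,-0.2],0,0],[[-1,-1.9,-0.2],0,0],[[-1,-1.9,-0.2],0,0],[[-1,-1.9,-0.2],0,0],[[-1,-1.9,-0.2],0,0],[[-1,-1.9,-0.2],0,0],[[-1,-1.9,-0.2],0,0],[[-1,-1.9,-0.2],0,0],[[-0.3,-0.8,0],0,0],[[0,0,0],0,0],[[0,0,0],0,0]]'

```text
time: 49.45
eef_pos: [0.6863, 0.1118, 0.1174]
orientation: [0.358, -3.048, -0.073]
ft_force: [-0.5, -1.0, -0.1]
finger_gap: 1.0
```

```bash
python3 -c "
from chk import *
tool([.6842,.1218,.018]); print(R.from_rotvec(bot.get_state()['orientation']).as_matrix()[2].round(4))
o=chk(dict(weight=(.5177,.3081,.072),cruc=(.6842,.1218,.046)))
cv2.imwrite('pics/w8.png',np.hstack([cv2.resize(o['scene'][120:330,260:460],(400,420)),cv2.resize(o['top'][150:300,80:220],(392,420))]))"
```

```text
t 49.45 eef [0.6863 0.1118 0.1174] yaw 103.3 tilt 4.94 gap 1.0 F [-0.5 -1.  -0.1] -> shift cm [-0.68  0.47  9.96] turn -0.005
[ 0.0656  0.0557 -0.9963]
top weight hidden 0
top cruc 69 off mm [ -0.8 -11.6] size [46. 26. 10.] top z 0.045
scene weight 138 off mm [-2.4  2.3] size [26. 24.  8.] top z 0.071
scene cruc 247 off mm [-0.3 -0.2] size [51. 49.  9.] top z 0.044
```

View pics/w8.png

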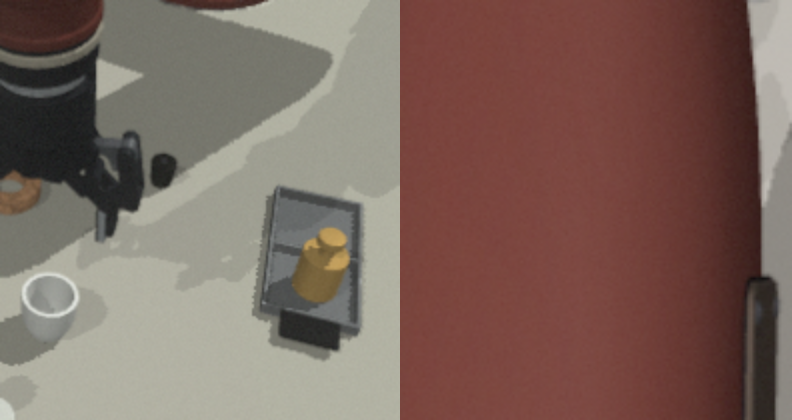

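>>> step_arm --moves '[[[-0.7,0.5,-1],0,0],[[0,0,-1],0,0],[[0,0,-1],0,0],[[0,0,-1],0,0],[[0,0,-1],0,0],[[0,0,-1],0,0],[[0,0,-1],0,0],[[0,0,-1],0,0],[[0,0,0],0,0],[[0,0,2.5],0,0],[[0,0,2.5],0,0],[[0,0,2.5],0,0],[[0,0,2.5],0,0],[[0,0,1],0,0],[[0,0,0],0,0],[[0,0,0],0,0]]'

```text
time: 51.15
eef_pos: [0.689, 0.1218, 0.0926]
orientation: [0.364, -3.05, -0.072]
ft_force: [-0.3, 0.7, 1.2]
finger_gap: 1.001
```

```bash
python3 -c "
from h import *
tool([.6842,.1218,.018]); print(R.from_rotvec(bot.get_state()['orientation']).as_matrix()[2].round(4))"
```

```text
t 51.15 eef [0.689  0.1218 0.0926] yaw 103.5 tilt 4.77 gap 1.001 F [-0.3  0.7  1.2] -> shift cm [ 0.   -0.3   7.47] turn -0.002
[ 0.0626  0.0548 -0.9965]
```

>>> step_arm --moves '[[[0,-0.3,2],0,0],[[0,0,0],0,0],[[0,0,2],0,0],[[0,0,0],0,0],[[0,0,2],0,0],[[0,0,0],0,0],[[0,0,0],0,0]]'

```text
time: 51.85
eef_pos: [0.6926, 0.1209, 0.0461]
orientation: [0.366, -3.065, -0.069]
ft_force: [-0.4, 0.2, -0.1]
finger_gap: 1.002
```

```bash
python3 -c "
from h import *
tool([.6842,.1218,.018]); print(R.from_rotvec(bot.get_state()['orientation']).as_matrix()[2].round(4))"
```

```text
t 51.85 eef [0.6926 0.1209 0.0461] yaw 103.5 tilt 4.01 gap 1.002 F [-0.4  0.2 -0.1] -> shift cm [0.66 0.14 2.85] turn -0.001
[ 0.0479  0.0509 -0.9976]
```

>>> step_arm --moves '[[[0.6,0.1,0],0,0],[[0,0,0],0,0],[[0,0,2.2],0,0],[[0,0,0],0,0],[[0,0,0],0,0]]'

```text
time: 52.35
eef_pos: [0.6881, 0.1211, 0.0317]
orientation: [0.367, -3.073, -0.068]
ft_force: [-0.1, -0.3, 0.2]
finger_gap: 0.999
```

```bash
python3 -c "
from h import *
tool([.6842,.1218,.018]); print(R.from_rotvec(bot.get_state()['orientation']).as_matrix()[2].round(4))"
```

```text
t 52.35 eef [0.6881 0.1211 0.0317] yaw 103.6 tilt 3.62 gap 0.999 F [-0.1 -0.3  0.2] -> shift cm [0.31 0.09 1.39] turn -0.001
[ 0.0401  0.0488 -0.998 ]
```

>>> step_arm --moves '[[[0.3,0.1,1],0,0],[[0,0,0],0,0],[[0,0,0.4],0,0],[[0,0,0],0,0]]'

```text
time: 52.75
eef_pos: [0.6848, 0.1219, 0.019]
orientation: [0.367, -3.075, -0.067]
ft_force: [0.3, -0.5, 1.0]
finger_gap: 0.998
```

```bash
python3 -c "
from h import *
tool([.6842,.1218,.018])"
```

```text
t 52.75 eef [0.6848 0.1219 0.019 ] yaw 103.6 tilt 3.53 gap 0.998 F [ 0.3 -0.5  1. ] -> shift cm [ 0.05 -0.    0.11] turn -0.001
```

>>> step_arm --moves '[[[0,0,0],0,255],[[0,0,0],0,255],[[0,0,0],0,255],[[0,0,0],0,255],[[0,0,0],0,255],[[0,0,0],0,255],[[0,0,0],0,255],[[0,0,0],0,255]]' --squeeze 35

```text
time: 53.55
eef_pos: [0.6854, 0.1217, 0.0199]
orientation: [0.367, -3.076, -0.067]
ft_force: [0.3, -0.4, 0.7]
finger_gap: 0.574
```

>>> step_arm --moves '[[[0,0,-1],0,255],[[0,0,-1],0,255],[[0,0,-1.5],0,255],[[0,0,-1.5],0,255],[[0,0,-1.5],0,255],[[0,0,-1.5],0,255],[[0,0,-1.5],0,255],[[0,0,-1.5],0,255],[[0,0,0],0,255],[[0,0,0],0,255]]'

```text
time: 54.55
eef_pos: [0.6924, 0.1171, 0.1431]
orientation: [0.368, -3.081, -0.066]
ft_force: [0.2, 0.7, -0.9]
finger_gap: 0.573
```

```bash
python3 -c "
from h import *
tool([.4397,.2899,.14]); print(R.from_rotvec(bot.get_state()['orientation']).as_matrix()[2].round(4))"
```

```text
t 54.55 eef [0.6924 0.1171 0.1431] yaw 103.6 tilt 3.26 gap 0.573 F [ 0.2  0.7 -0.9] -> shift cm [20.45 22.69  2.03] turn -0.001
[ 0.0327  0.0465 -0.9984]
```

>>> step_arm --moves '[[[0.9,1.0,0],0,255],[[1.5,1.7,0],0,255],[[1.5,1.7,0],0,255],[[1.5,1.7,0],0,255],[[1.5,1.7,0],0,255],[[1.5,1.7,0],0,255],[[1.5,1.7,0],0,255],[[1.5,1.7,0],0,255],[[1.5,1.7,0],0,255],[[1.5,1.7,0],0,255],[[1.5,1.7,0],0,255],[[1.5,1.7,0],0,255],[[1.5,1.6,0],0,255],[[0.8,0.9,0],0,255],[[0,0,0],0,255],[[0,0,0],0,255]]'

```text
time: 56.15
eef_pos: [0.4324, 0.2906, 0.1463]
orientation: [0.363, -3.06, -0.064]
ft_force: [-0.1, -0.5, -0.4]
finger_gap: 0.572
```

```bash
python3 -c "
from h import *
tool([.4397,.2899,.0239]); print(R.from_rotvec(bot.get_state()['orientation']).as_matrix()[2].round(4))"
```

```text
t 56.15 eef [0.4324 0.2906 0.1463] yaw 103.5 tilt 4.14 gap 0.572 F [-0.1 -0.5 -0.4] -> shift cm [-1.35 -0.82 12.16] turn -0.002
[ 0.0538  0.0482 -0.9974]
```

>>> step_arm --moves '[[[-1.3,-0.8,0],0,255],[[0,0,0],0,255],[[0,0,2.5],0,255],[[0,0,0],0,255],[[0,0,2.5],0,255],[[0,0,0],0,255],[[0,0,2.5],0,255],[[0,0,0],0,255],[[0,0,0],0,255]]'

```text
time: 57.05
eef_pos: [0.4473, 0.2863, 0.0748]
orientation: [0.356, -3.065, -0.065]
ft_force: [-0.1, 0.9, 0.9]
finger_gap: 0.575
```

```bash
python3 -c "
from h import *
tool([.4397,.2899,.0239]); print(R.from_rotvec(bot.get_state()['orientation']).as_matrix()[2].round(4))"
```

```text
t 57.05 eef [0.4473 0.2863 0.0748] yaw 103.2 tilt 3.98 gap 0.575 F [-0.1  0.9  0.9] -> shift cm [0.4  0.28 5.13] turn -0.007
[ 0.0499  0.0481 -0.9976]
```

>>> step_arm --moves '[[[0.4,0.3,1],0,255],[[0,0,0],0,255],[[0,0,1.5],0,255],[[0,0,0],0,255],[[0,0,1],0,255],[[0,0,0],0,255],[[0,0,0],0,255]]'

```text
time: 57.75
eef_pos: [0.4422, 0.2904, 0.0416]
orientation: [0.357, -3.07, -0.066]
ft_force: [-0.1, 0.2, -0.4]
finger_gap: 0.57
```

```bash
python3 -c "
from h import *
tool([.4397,.2899,.0239])"
```

```text
t 57.75 eef [0.4422 0.2904 0.0416] yaw 103.2 tilt 3.8 gap 0.57 F [-0.1  0.2 -0.4] -> shift cm [ 0.18 -0.08  1.77] turn -0.007
```

>>> step_arm --moves '[[[0.2,-0.1,0.5],0,255],[[0,0,0.4],0,255],[[0,0,0.3],0,255],[[0,0,0],0,255],[[0,0,0],0,255]]'

```text
time: 58.25
eef_pos: [0.4397, 0.2893, 0.0286]
orientation: [0.357, -3.069, -0.066]
ft_force: [0.2, 0.3, 0.1]
finger_gap: 0.568
```

>>> step_arm --moves '[[[0,0,0.1],0,255],[[0,0,0],0,255],[[0,0,0.1],0,255],[[0,0,0],0,255]]'

```text
time: 58.65
eef_pos: [0.4399, 0.2894, 0.027]
orientation: [0.357, -3.07, -0.067]
ft_force: [0.0, 0.5, -1.6]
finger_gap: 0.569
```

>>> step_arm --moves '[[[0,0,0.1],0,255],[[0,0,0],0,255]]'

```text
time: 58.85
eef_pos: [0.44, 0.2895, 0.026]
orientation: [0.357, -3.07, -0.067]
ft_force: [0.6, 0.2, -1.0]
finger_gap: 0.572
```

>>> step_arm --moves '[[[0,0,0.1],0,255],[[0,0,0],0,255]]'

```text
time: 59.05
eef_pos: [0.4399, 0.2896, 0.0249]
orientation: [0.357, -3.07, -0.067]
ft_force: [-0.1, 0.7, -0.9]
finger_gap: 0.57
```

>>> step_arm --moves '[[[0,0,0.1],0,255],[[0,0,0],0,255]]'

```text
time: 59.25
eef_pos: [0.4399, 0.2896, 0.024]
orientation: [0.357, -3.071, -0.067]
ft_force: [0.3, -0.8, 0.0]
finger_gap: 0.572
```

>>> step_arm --moves '[[[0,0,0],0,100],[[0,0,0],0,90],[[0,0,0],0,75],[[0,0,0],0,40],[[0,0,0],0,0],[[0,0,0],0,0],[[0,0,0],0,0],[[0,0,-1],0,0],[[0,0,-1],0,0],[[0,0,-1.5],0,0],[[0,0,-1.5],0,0],[[0,0,-1.5],0,0],[[0,0,-1.5],0,0],[[0,0,-1.5],0,0],[[0,0,-1.5],0,0],[[0,0,0],0,0]]'

```text
time: 60.85
eef_pos: [0.4483, 0.2857, 0.1486]
orientation: [0.358, -3.078, -0.069]
ft_force: [0.7, -0.5, 0.6]
finger_gap: 0.999
```

>>> step_arm --moves '[[[0,-1,-1],0,0],[[0,-2,-0.3],0,0],[[0,-2,-0.3],0,0],[[0,-2,-0.3],0,0],[[0,-2,-0.3],0,0],[[0,-2,-0.3],0,0],[[0,-2,-0.3],0,0],[[0,-2,-0.3],0,0],[[0,-2,-0.3],0,0],[[0,-2,-0.3],0,0],[[0,-2,-0.3],0,0],[[0,-2,-0.3],0,0],[[0,-2,-0.3],0,0],[[0,-1,0],0,0],[[0,0,0],0,0]]'

```text
time: 62.35
eef_pos: [0.5097, 0.0126, 0.1865]
orientation: [0.356, -3.075, -0.067]
ft_force: [0.3, -0.1, -0.1]
finger_gap: 0.997
```

```bash
python3 -c "
from chk import *
o=chk(dict(stop=(.4423,-.3049,.050),bottle=(.520,-.286,.078),funnel=(.5977,-.2671,.092),weight=(.5177,.3081,.072),cruc=(.4397,.2899,.050),sstop=(.4557,.1332,.030),sweight=(.6745,-.1222,.042)))
cv2.imwrite('pics/e9.png',o['scene'][60:360]);cv2.imwrite('pics/e9t.png',o['top'][80:330]);print(bot.get_state()['time'])"
```

```text
top stop 389 off mm [-0.2  1. ] size [41. 45. 10.] top z 0.049
top bottle 279 off mm [-3.4  3.2] size [34. 35. 11.] top z 0.077
top funnel 36 off mm [-1.1  5.2] size [12. 11. 10.] top z 0.092
top weight 111 off mm [-1.   2.1] size [21. 23. 10.] top z 0.071
top cruc 168 off mm [-0.9  0.4] size [48. 49. 10.] top z 0.049
top sstop hidden 0
top sweight 22 off mm [ 2.9 -0.9] size [ 8. 13.  7.] top z 0.042
scene stop 165 off mm [0.1 3.2] size [44. 41.  9.] top z 0.048
scene bottle 143 off mm [-2.7  3.4] size [38. 37.  8.] top z 0.076
scene funnel 26 off mm [-1.4  4.9] size [13. 14.  6.] top z 0.089
scene weight 142 off mm [-1.8  2.3] size [25. 24.  8.] top z 0.071
scene cruc 211 off mm [-1.4  1.3] size [50. 50.  8.] top z 0.048
scene sstop 106 off mm [ 0.9 -0.1] size [26. 25.  8.] top z 0.028
scene sweight 44 off mm [0.5 0.5] size [15. 14.  5.] top z 0.04
62.45
```

View pics/e9.png

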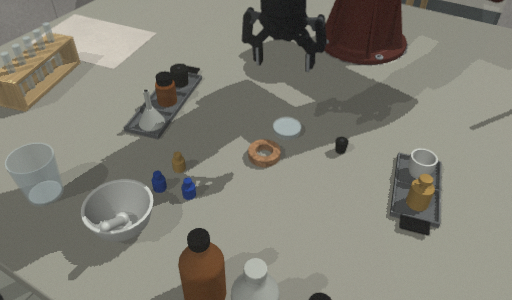

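View pics/e9t.png

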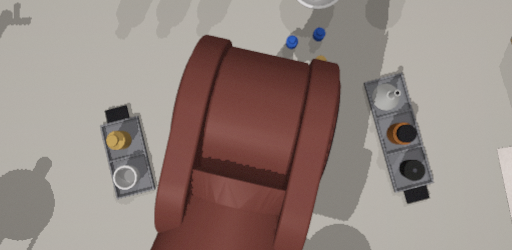

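```bash
python3 - <<'E'
from h import *
P=[]
for n,b in(("top",(0,0,0)),("scene",(.0054,-.0028,0))):
    p,d=capture(n); Q=cloud(n,d).reshape(-1,3)-b; P.append(Q[np.hypot(Q[:,0]-.5977,Q[:,1]+.2671)<.045])
P=np.vstack(P); z=P[:,2]-.004
for lo,hi in((.012,.022),(.022,.032),(.032,.042),(.045,.065),(.065,.086)):
    m=(z>lo)&(z<hi); r=np.where(z[m]<.042,.029-(.0205)*z[m]/.042,.006)
    f=least_squares(lambda c:np.hypot(*(P[m,:2]-c).T)-r,[.5977,-.2671],loss='soft_l1',f_scale=.001)
    print(lo,m.sum(),((f.x-[.5977,-.2671])*1000).round(1))
E
```

```text
0.012 261 [-1.2  4.5]
0.022 195 [-1.5  4.2]
0.032 136 [-1.4  4.3]
0.045 63 [-1.4  4.7]
0.065 70 [-1.1  4.6]
```

The funnel's axis is vertical to about 0.1 mm over its height and about 4.5 mm off its cell centre, with 9 mm to spare. Handing in.

```bash
python3 -c "
from rig import bot
print(bot.job_done())"
```

```text
the job is handed in; nothing more can be done
None
```

I made up both kits and handed the job in at about 62.6 s of the 102 s allowed; it reports no verdict.
- **Three-cell tray, from the tab:** big stopper, brown bottle, upside-down funnel.
- **Two-cell tray:** big brass weight at the tab end, crucible in the other cell.

**Last checks:** Both cameras put all five parts within about 5 mm of their cell centres. Their top heights match standing on the cell floor. I checked the funnel's axis at several heights and it is vertical. The small stopper and small weight are within about 1 mm of where they were, by the scene camera. The blue look-alikes were not touched.

**What failed or disagreed:**
- **Cameras:** The scene camera was about (+5.4, −2.8) mm off the gripper's reported position, so I corrected for it. In the last top view the arm hid the small stopper and partly hid the small weight (it reads about 3 mm off there).
- **Tool tilt:** The tool picked up 2 to 5° of tilt during the moves. Because of it, I lowered each part in steps of about 1 mm before letting go.
- **Bottle and funnel:** They sit about 4.5 and 5 mm off centre, still inside their cells.

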